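# Batch of hose couplings into the parts dryer

### The arm

A 7-joint arm with a two-finger parallel gripper is mounted at the origin on the work surface. World frame = base frame: x ahead of the robot, y to its left, z up, the work surface at z = 0. Lengths are in m, angles in rad, forces in N, time in s.
With the tool pointing down it reaches from about 0.4 to 0.875 m from the base axis. Payload 19.3 kg.
Tool frame: the origin (TCP) lies at the very end of the fingers, on their centre line; the grasp point (between the pads) lies 19 mm behind it; z points along the fingers, y is the line along which they close (so a half turn about z gives the same grasp; the last joint's range is limited). The gripper opens to 85 mm and grips with 20 to 120 N. Pads are 22 mm wide; open, the fingers measure 114 mm over their backs; the gripper's body (76 mm by 85 mm) begins 54 mm behind the grasp point. The pads swing forward as they close: fully open they stand 13 mm farther back than shut.
Start: joints at [1.153, 0.521, -0.036, 1.599, 0.021, 1.021, -0.113], TCP at [0.213, -0.588, 0.231] pointing down, gripper open.
Joint ranges: [-2.91, 2.91], [-0.3, 2.13], [-1.5, 1.42], [0.17, 2.43], [-1.26, 4.41], [0.16, 1.93], [-2.52, 2.52]. Speed limits (rad/s): [1.89, 1.89, 2.39, 2.39, 3.01, 3.01, 3.01].

### API

Orientations are given as [roll, pitch, yaw] about the fixed x, y, z axes, in that order (R = Rz(yaw) Ry(pitch) Rx(roll)).
In Python, from workcell import monitor, optics, workorder gives the robot as it stands.
- The arm moves only by the tool apply_moves, never from a script. Its arguments are lists of equal length, an entry for each row: "linear": the shift along the tool's x, y, z each as a share of 0.1 m, from -1 to 1, a list of three; "delta_rot": the turn, a rotation vector about the tool's x, y, z each as a share of 120 degrees, from -1 to 1, a list of three. A call has exactly 5 rows; each row is the pose to reach, as a shift and turn from the pose commanded when the call began, along the tool's axes at that moment; what a row does not reach only later rows make up. A row lasts 1/12 s, in which the tool goes at most 41.7 mm and 7.16 degrees, less where a joint would pass 70% of its speed; a pose out of reach is approached as far as the arm can. A call with a number of a shift or a turn outside -1 to 1 is refused whole. A call with a gripper value outside its range is refused whole. "gripper" is the opening, from -1 (shut) to 1 (fully open), set as the call begins (left out, the last holds). The fingers move at their own pace and stop on an object; "force" is the grip in N (left out, the last holds). Time passes only in rows, so rows that repeat a pose let the fingers close, or fill a call up. It gives the time, the measured TCP pose, the force, the opening and the grip force at its end, in the units of the state.
- monitor.observe(): the state, without advancing time (a new reading comes with each control period).
- optics.grab_frame(name): name is "scene" or "top"; returns (picture, depth): 420x560x3 uint8, red, green, blue; 420x560 float32, m along the optical axis (not along the pixel's ray), 0 where there is no reading.
- optics.camera_info(name): a dict with "fx", "fy", "cx", "cy" (pixels), "rvec" (rotation vector, rad) and "tvec" (3), from world to camera coordinates, as OpenCV has them. Camera axes: x right, y down, z forward; pixel columns grow to the right and rows downward; lengths in m; the calibration is good to about 2 mm. A picture is of the moment at which its call begins. camera_info takes no time and is no camera call.
- workorder.job_done(): hands the job in; it is judged then, once.
The state is a dict: "clock": time; "qpos": joint angles; "qd": joint speeds; "joint_efforts": joint torques, N m; "position": TCP position; "tool_rot": TCP orientation; "force": force on the tool from outside, world axes, zero at the start; "moment": the same for the moment, N m; "grip_width": finger opening in m; "finger_force": force on a finger pad.
Only numpy, scipy, OpenCV 4.12 (cv2) and the standard library are available. Lean on these libraries where they do the work, as an engineer would, in place of code of your own. Each camera call takes 0.05 s, during which the arm holds its last target. There are 200 camera calls.

### The job

Slide the dryer's hatch open, and put the hose couplings that lie loose on the bench into the open-ended scoop tray beside the one already there. With all of them in it, carry the tray to the dryer and tip the whole batch into the dryer's mouth, then stand the empty tray back on its cork mat, slide the hatch fully shut and turn the dial so that its pointer is at the one long mark of its scale. Leave the bottle, jar and wrench alone.

Things in the scene. Friction and masses are not known exactly. Their poses are not given: they have to be found in the camera images.
- tray: aluminium scoop tray, 0.3 kg, 220 x 120 mm, 45 mm high; floor and walls 5 mm; its -x end is open for tipping parts out. Origin: centre of the underside; x from open to closed end. Handle: upright black tab outside the middle of the +y wall, 14 mm thick (y), 56 wide (x), top 80 mm above the underside. Couplings slide or roll in it from 20 to 40 degrees of tilt. It starts on the mat
- tray_grip (a point): point in the tray's handle tab, 8 mm below its top: tray frame (0, 67, 72) mm; axes as the tray's
- mat: cork mat, 260 x 160 x 6 mm, fixed to the bench, where the tray stands. Origin: centre of its underside; x along the 260 mm side
- dryer: parts dryer: fixed green housing, 270 (x) x 360 (y) mm, top 150 mm high; origin: centre of its underside, x away from the robot, y to the robot's left. Its mouth is a square opening 160 x 160 mm in the top, centred at (30, -85) mm, with a steel floor 20 mm above the bench
- dryer_mouth (a point): centre of the mouth, level with the dryer's top; axes as the dryer's
- hatch (a joint): sliding steel hatch (166 x 170 x 5 mm, 2 to 7 mm above the dryer's top), m: 0 fully shut over the mouth, grows as it slides along the dryer's +y, 0.172 fully open. Starts shut or part open; about 2 N slides it and it stays where it is left
- hatch_handle (a point): point in the hatch's black upright handle: 60 mm along the dryer's x, 14 mm thick (y), 36 mm high, its foot on the hatch; the point is in its middle, 20 mm above the hatch's upper face and 14 mm below the handle's top; moves with the hatch
- dial (a joint): black dial on the dryer's top at dryer (-92, 85) mm, rad: 0 with its pointer (white line on one half of the bar) toward the dryer's -x, growing clockwise seen from above, to 2.6; the long mark is at 1.4. About 0.03 N m of friction; stays where left. Grip: a bar 49 x 14 mm, 32 high, on a disc of 52 mm; it lies along the dryer's x at 0 and turns with the dial
- dial_grip (a point): point on the dial's axis in the middle of the grip bar's upper part, 37 mm above the dryer's top, 7 mm below the bar's top
- dial_mark (a point): the one long white mark on the scale round the dial, at dial value 1.4; the other marks are short, 0.35 rad apart
- kept1: hose coupling, 60 g, 64 mm long: round steel waist, 24 mm across and 32 mm long, between two grey hexagonal ends, each 16 mm long, 30 mm across flats. Origin: its centre; x along its length. Lying on a flat its axis is 15 mm up. It starts in the tray
- stray1: hose coupling, 60 g, 64 mm long: round steel waist, 24 mm across and 32 mm long, between two grey hexagonal ends, each 16 mm long, 30 mm across flats. Origin: its centre; x along its length. Lying on a flat its axis is 15 mm up. It starts lying on the bench, to the right of the tray
- stray2: hose coupling, 60 g, 64 mm long: round steel waist, 24 mm across and 32 mm long, between two grey hexagonal ends, each 16 mm long, 30 mm across flats. Origin: its centre; x along its length. Lying on a flat its axis is 15 mm up. It starts lying on the bench, to the right of the tray
- stray3: hose coupling, 60 g, 64 mm long: round steel waist, 24 mm across and 32 mm long, between two grey hexagonal ends, each 16 mm long, 30 mm across flats. Origin: its centre; x along its length. Lying on a flat its axis is 15 mm up. It starts lying on the bench, to the right of the tray
- stray4: hose coupling, 60 g, 64 mm long: round steel waist, 24 mm across and 32 mm long, between two grey hexagonal ends, each 16 mm long, 30 mm across flats. Origin: its centre; x along its length. Lying on a flat its axis is 15 mm up. It starts lying on the bench, to the right of the tray
- bottle: bystander: amber glass bottle, 68 mm across, 170 mm high, behind the tray; origin: centre of its underside
- jar: bystander: glass jar, 72 mm across, 90 mm high, behind the tray; origin: centre of its underside
- wrench: bystander: steel wrench, 180 mm long, lying on the bench, far right; origin: under its middle

How it is judged:
On the way, in this order (a step that is already met when the one before it is completed fails the run):
1. all the couplings are in the tray (x of kept1 in the frame of tray between -0.11 and 0.11 m and y of kept1 in the frame of tray between -0.06 and 0.06 m and z of kept1 in the frame of tray between 0.005 and 0.075 m and x of stray1 in the frame of tray between -0.11 and 0.11 m and y of stray1 in the frame of tray between -0.06 and 0.06 m and z of stray1 in the frame of tray between 0.005 and 0.075 m and x of stray2 in the frame of tray between -0.11 and 0.11 m and y of stray2 in the frame of tray between -0.06 and 0.06 m and z of stray2 in the frame of tray between 0.005 and 0.075 m and x of stray3 in the frame of tray between -0.11 and 0.11 m and y of stray3 in the frame of tray between -0.06 and 0.06 m and z of stray3 in the frame of tray between 0.005 and 0.075 m and x of stray4 in the frame of tray between -0.11 and 0.11 m and y of stray4 in the frame of tray between -0.06 and 0.06 m and z of stray4 in the frame of tray between 0.005 and 0.075 m), for 0.2 s.
2. the tray is over the dryer and tipped by more than 20 degrees (angle between tray's own z axis and vertical above 0.35 rad and horizontal distance between tray and dryer_mouth below 0.2 m and height (world z) of tray above 0.13 m).
3. all the couplings are inside the dryer (x of kept1 in the frame of dryer between -0.052 and 0.112 m and y of kept1 in the frame of dryer between -0.167 and -0.003 m and z of kept1 in the frame of dryer between 0.02 and 0.14 m and x of stray1 in the frame of dryer between -0.052 and 0.112 m and y of stray1 in the frame of dryer between -0.167 and -0.003 m and z of stray1 in the frame of dryer between 0.02 and 0.14 m and x of stray2 in the frame of dryer between -0.052 and 0.112 m and y of stray2 in the frame of dryer between -0.167 and -0.003 m and z of stray2 in the frame of dryer between 0.02 and 0.14 m and x of stray3 in the frame of dryer between -0.052 and 0.112 m and y of stray3 in the frame of dryer between -0.167 and -0.003 m and z of stray3 in the frame of dryer between 0.02 and 0.14 m and x of stray4 in the frame of dryer between -0.052 and 0.112 m and y of stray4 in the frame of dryer between -0.167 and -0.003 m and z of stray4 in the frame of dryer between 0.02 and 0.14 m), for 0.2 s.
At the end, for the whole second after the job is handed in: every coupling lies inside the dryer; the tray stands level on the cork mat, its centre within 50 mm of the mat's, at rest; the hatch is shut to within 8 mm; the dial is within 0.12 rad of the long mark (1.4 rad) (all of step 3 and horizontal distance between tray and mat below 0.05 m and angle between tray's own z axis and vertical below 0.05 rad and z of tray in the frame of mat below 0.012 m and linear speed of tray below 0.02 m/s and value of joint hatch below 0.008 m and value of joint dial between 1.28 and 1.52 rad); the robot touches nothing.
It fails at once if the bottle is moved by more than 30 mm (distance of bottle from where it was at the start of the episode above 0.03 m).
It fails at once if the jar is moved by more than 30 mm (distance of jar from where it was at the start of the episode above 0.03 m).
It fails at once if the wrench is moved by more than 30 mm (distance of wrench from where it was at the start of the episode above 0.03 m).
Of stray1, stray2, stray3, stray4 only 2 to 4 are there at a start; the rules pass over those that are not, and their reading is None.
At some moment in a run one of stray1, stray2, stray3, stray4 may be knocked a few centimetres aside while the robot is not near it.
It also fails if it takes over 208 s, if anything falls off the work surface, if the arm or the gripper's body presses on something with over 40 N, if the wrist force passes 120 N, or if a joint passes its speed limit or range.

## Working session

There is one attempt and no reset: what is moved stays moved. The work goes in short steps, Python scripts to look and compute and a tool call to move; the robot and the scene stay as the last step left them, time stands still between calls to the robot, and variables do not carry over. Pictures are saved under pics/ and viewed, at most 16 in all, crops included, and the job is handed in when it is done.

Besides the shell and the picture viewer there is one more tool, called after "Request:" as name(argument=value, ...) on one line, values as JSON. apply_moves: Moves the arm, as the interface text tells. Its arguments: {"type":"object","properties":{"linear":{"type":"array"},"delta_rot":{"type":"array"},"gripper":{"type":"number"},"force":{"type":"number"}},"required":["linear","delta_rot"]}

```bash
ls; mkdir -p pics; cat > h.py <<'E'
import numpy as np, cv2
from scipy.spatial.transform import Rotation as R
from workcell import monitor, optics, workorder
def cam(n):
    c=optics.camera_info(n); M=R.from_rotvec(np.ravel(c['rvec'])).as_matrix(); return c,M,np.ravel(c['tvec'])
def cloud(n,d):
    c,M,t=cam(n); v,u=np.mgrid[:d.shape[0],:d.shape[1]]
    P=np.stack([(u-c['cx'])/c['fx']*d,(v-c['cy'])/c['fy']*d,d],-1)
    W=(P-t)@M; W[d==0]=np.nan; return W
def ray(n,u,v,z):
    c,M,t=cam(n); d=M.T@np.array([(u-c['cx'])/c['fx'],(v-c['cy'])/c['fy'],1]); o=-M.T@t
    return o+d*(z-o[2])/d[2]
def grab(n,f=None):
    p,d=optics.grab_frame(n)
    if f: cv2.imwrite('pics/'+f,p[:,:,::-1])
    return p,d
E
python3 - <<'E'
from h import *
for n in('scene','top'):
    p,d=grab(n,n+'0.png'); np.savez(n+'0',p=p,d=d); c,M,t=cam(n); print(n,c['fx'],-M.T@t, M[2])
print(monitor.observe())
E
```

```text
pics
scene 418.69988943034815 [ 1.28625003 -0.46235803  0.91004759] [-0.59033111  0.39693988 -0.70281428]
top 387.1513726462811 [ 0.47432207 -0.00843643  1.28993706] [ 0.12372364 -0.004945   -0.99230439]
{'clock': 0.1, 'qpos': array([ 1.15277538,  0.52195198, -0.03630685,  1.59992874,  0.02120241,
        1.02107275, -0.11279128]), 'qd': array([ 2.81877950e-05, -2.92949545e-03,  1.47749181e-03,  2.17375107e-04,
       -2.40956946e-03, -2.03873764e-03, -6.34414689e-05]), 'joint_efforts': array([ 4.38165123e-03, -9.28497577e+01,  1.98355056e+00, -3.70532763e+01,
        1.80264580e-02,  5.35332903e-03, -4.85477608e-05]), 'position': array([ 0.21289289, -0.58732315,  0.23079299]), 'tool_rot': array([-3.14061997e+00,  7.87951173e-05,  3.47801739e-01]), 'force': array([-0.07580698,  0.67363978,  0.10122803]), 'moment': array([-0.01472646, -0.00065625,  0.01578984]), 'finger_force': 0.0, 'grip_width': 0.08516489668729411}
```

View pics/top0.png

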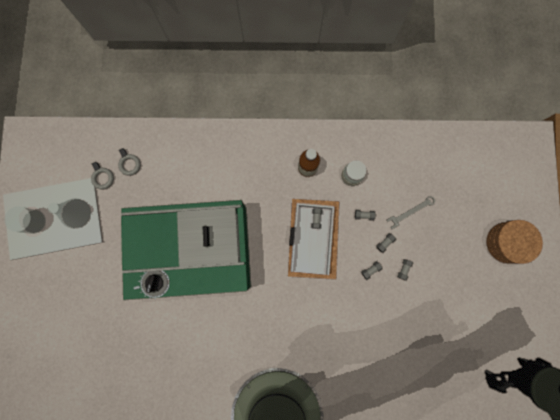

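View pics/scene0.png

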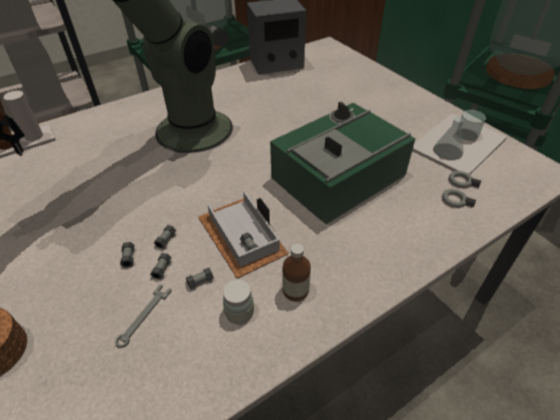

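The top view shows the dryer at (185,250), with its hatch handle at (207,236) and dial at (154,284). The tray is at (313,240) with its handle at (292,236). Four stray couplings lie at (365,215), (386,242), (372,270) and (405,269). The bottle is at (310,160), the jar at (355,172) and the wrench at (410,212).

```bash
cat >> h.py <<'E'
def rect(W,m):
    q=W[m][:,:2].astype(np.float32); r=cv2.minAreaRect(q*1000); return np.round(r[0],1),np.round(r[1],1),round(r[2],1),len(q)
def comps(m,a=15):
    n,l,s,c=cv2.connectedComponentsWithStats(m.astype(np.uint8)); return [l==i for i in range(1,n) if s[i,4]>=a]
E
python3 - <<'E'
from h import *
D=np.load('top0.npz');p,d=D['p'],D['d'];W=cloud('top',d);z=W[...,2]
v,u=np.mgrid[:420,:560]
print('bench z',np.nanmedian(z[300:320,100:200]))
for m in comps((z>.008)&(z<.05)&(u>340)&(u<425)&(v>185)&(v<290)): print('blob',rect(W,m),np.nanmax(z[m]),np.mean(u[m]),np.mean(v[m]))
reg=(u>110)&(u<255)&(v>190)&(v<310)
m=reg&(z>.14)&(z<.153); print('dryer top',rect(W,m),np.nanmedian(z[m]))
m=reg&(z>.153)&(z<.165); 
for k in comps(m): print('mid',rect(W,k),np.nanmedian(z[k]))
for k in comps(reg&(z>.17)): print('hi',rect(W,k),np.nanmax(z[k]),np.nanmedian(z[k]))
reg=(u>280)&(u<345)&(v>190)&(v<290)
for k in comps(reg&(z>.035)): print('tray',rect(W,k),np.nanmax(z[k]))
for k in comps(reg&(z>.06)): print('tab',rect(W,k),np.nanmax(z[k]))
h=cv2.cvtColor(p,cv2.COLOR_RGB2HSV); m=reg&(h[...,1]>90)&(z<.02); print('mat',rect(W,m))
for n,r in(('bottle',(u>295)&(u<325)&(v>140)&(v<180)),('jar',(u>340)&(u<372)&(v>155)&(v<190))):
  m=r&(z>.05); print(n,rect(W,m))
c=cv2.resize(p[195:305,110:260,::-1],None,fx=5,fy=5,interpolation=cv2.INTER_CUBIC); cv2.imwrite('pics/c1.png',cv2.convertScaleAbs(c,alpha=1.8))
E
```

```text
bench z 0.002537766287559318
blob (array([ 658. , -454.5]), array([16.3, 76. ]), 30.0, 72) 0.015153433922901947 415.4583333333333 208.65277777777777
blob (array([ 637.4, -284. ]), array([65.8, 34.2]), 86.5, 185) 0.03971606008440738 364.772972972973 214.84324324324325
blob (array([ 622.5, -395. ]), array([38.6, 64.3]), 30.6, 87) 0.01602872930027875 395.8965517241379 220.16091954022988
blob (array([ 544.5, -351.6]), array([35.6, 65.2]), 44.4, 190) 0.03720852852585123 385.9526315789474 242.58947368421053
blob (array([ 459.7, -414.3]), array([35.5, 69.5]), 67.2, 190) 0.03703307419516499 405.0684210526316 269.46315789473687
blob (array([ 454.2, -303.1]), array([34.9, 65.1]), 34.4, 193) 0.03659492077892548 371.7979274611399 270.13471502590676
dryer top (array([515.3, 279.1]), array([270.2, 361.3]), 4.5, 4299) 0.15127750359930092
mid (array([512.9, 278. ]), array([271.9, 358. ]), 4.4, 5377) 0.15836708492010243
mid (array([584. , 355.6]), array([94.6, 68.9]), 67.1, 216) 0.15428927001684117
mid (array([597.3, 115.4]), array([30.7, 10.1]), 32.1, 15) 0.15470875976590562
mid (array([543.4, 444.2
[... 921 characters left out ...]
d (array([407.2, 114.4]), array([34.8, 17.4]), 60.6, 24) 0.153812486407159
mid (array([384. , 286.9]), array([12.1, 29.8]), 33.4, 19) 0.1544401600793702
hi (array([550.4, 206.4]), array([57.4, 13.8]), 2.9, 129) 0.20019550245265502 0.19392207159318767
hi (array([416.7, 359.5]), array([27.6, 48.5]), 84.4, 139) 0.19966132040128184 0.1949443693106037
tray (array([ 556. , -101.9]), array([134.2, 219.7]), 85.0, 569) 0.09560854676625126
tab (array([560.4, -41.9]), array([13.8, 55.7]), 85.1, 84) 0.09560854676625126
mat (array([ 559.5, -115.1]), array([157.4, 257.9]), 87.2, 865)
bottle (array([794.4, -94.5]), array([67.3, 61. ]), 77.3, 443)
jar (array([ 768. , -241.2]), array([64.3, 64.7]), 3.3, 413)
```

View pics/c1.png

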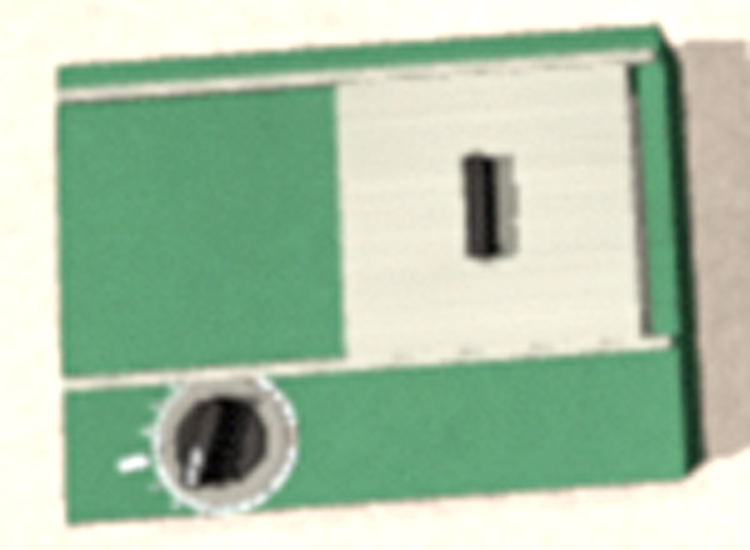

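The crop shows the dial at about (225,440) with its pointer toward the lower left, at roughly 0.65 rad. The long mark is at (132,463), and the hatch is about 10 mm open. Next I'll find kept1 and make a move planner.

```bash
cat >> h.py <<'E'
def go(pos,yaw=None,rot=None):
    "print the linear/delta_rot totals (tool frame, interface units) from present measured pose"
    s=monitor.observe(); R0=R.from_euler('xyz',s['tool_rot']); R1=rot or R.from_euler('xyz',[np.pi,0,yaw])
    print('lin',np.round(R0.inv().apply(np.array(pos)-s['position'])/.1,3),'rot',np.round((R0.inv()*R1).as_rotvec()/np.radians(120),4),'t',round(s['clock'],2),'at',np.round(s['position'],4),'rpy',np.round(s['tool_rot'],3),'F',np.round(s['force'],1),'w',round(s['grip_width'],4))
def T2W(p,c=(.555,-.109),a=np.radians(-5)):  # tray frame -> world
    return np.array(c)+np.array([[np.cos(a),-np.sin(a)],[np.sin(a),np.cos(a)]])@np.array(p)
def D2W(p,c=(.514,.2786),a=np.radians(4.5)): return T2W(p,c,a)
def strays():
    p,d=grab('top');W=cloud('top',d);z=W[...,2];v,u=np.mgrid[:420,:560]
    for m in comps((z>.02)&(z<.055)&(W[...,0]>.35)&(W[...,0]<.75)&(W[...,1]>-.6)&(W[...,1]<-.18),40): print(rect(W,m))
E
python3 - <<'E'
from h import *
D=np.load('top0.npz');p,d=D['p'],D['d'];W=cloud('top',d)
a=np.radians(-5);c=np.array([.555,-.109])
q=(W[...,:2]-c)@np.array([[np.cos(a),-np.sin(a)],[np.sin(a),np.cos(a)]])
m=(abs(q[...,0])<.1)&(abs(q[...,1])<.048)&(W[...,2]>.022)
Q=q.copy();print('kept1 in tray',[rect(Q,k) for k in comps(m)])
print('floor',np.nanmedian(W[...,2][(abs(q[...,0])<.06)&(abs(q[...,1])<.03)]))
print(T2W((0.025,0)),T2W((-.025,0)),T2W((-.065,0)))
strays()
go((.637,-.284,.12),1.51)
E
```

```text
kept1 in tray [(array([67.9, -8.8]), array([64.6, 34. ]), 1.2, 183)]
floor 0.013478781331483688
[ 0.57990487 -0.11117889] [ 0.53009513 -0.10682111] [ 0.49024734 -0.10333488]
(array([ 741.6, -243.9]), array([55.5, 13.6]), 89.0, 47)
(array([ 635.3, -284. ]), array([65.2, 31. ]), 86.9, 163)
(array([ 544.8, -351.5]), array([32.4, 65.1]), 46.4, 166)
(array([ 457.9, -411. ]), array([32.6, 64.1]), 66.8, 168)
(array([ 455. , -302.6]), array([31.7, 64.7]), 34.3, 172)
lin [ 5.021 -1.406  1.109] rot [-4.000e-04 -2.000e-04 -5.549e-01] t 0.15 at [ 0.2129 -0.5874  0.2309] rpy [-3.141  0.     0.348] F [ 0.5 -0.5 -0. ] w 0.0855
```

Request:
apply_moves(linear=[[0.25,0,0.05],[0.5,0,0.1],[0.75,0,0.15],[1,0,0.2],[1,0,0.2]], delta_rot=[[0,0,-0.056],[0,0,-0.112],[0,0,-0.168],[0,0,-0.224],[0,0,-0.28]], gripper=0.4, force=60)

```text
clock: 0.57
position: [0.3122, -0.5505, 0.2101]
tool_rot: [-3.142, -0.003, 0.946]
force: [1.3, 0.7, 0.3]
grip_width: 0.0595
finger_force: 0.0
```

Request:
apply_moves(linear=[[0.2,0.2,0.05],[0.4,0.4,0.1],[0.6,0.6,0.15],[0.8,0.8,0.2],[0.8,0.8,0.2]], delta_rot=[[0,0,-0.055],[0,0,-0.11],[0,0,-0.165],[0,0,-0.22],[0,0,-0.275]])

```text
clock: 0.98
position: [0.4246, -0.5335, 0.1898]
tool_rot: [3.14, -0.003, 1.521]
force: [1.2, 0.3, 0.7]
grip_width: 0.0597
finger_force: 0.0
```

Request:
apply_moves(linear=[[0.2,0.15,0.05],[0.4,0.3,0.1],[0.6,0.45,0.2],[0.8,0.6,0.25],[0.9,0.67,0.3]], delta_rot=[[0,0,0],[0,0,0],[0,0,0],[0,0,0],[0,0,0]])

```text
clock: 1.4
position: [0.4934, -0.4479, 0.1607]
tool_rot: [3.141, -0.002, 1.513]
force: [0.0, 0.3, -0.9]
grip_width: 0.0598
finger_force: 0.0
```

Request:
apply_moves(linear=[[0.2,0.15,0.05],[0.4,0.3,0.1],[0.6,0.45,0.2],[0.8,0.6,0.25],[0.9,0.67,0.3]], delta_rot=[[0,0,0],[0,0,0],[0,0,0],[0,0,0],[0,0,0]])

```text
clock: 1.82
position: [0.5654, -0.3625, 0.1307]
tool_rot: [3.141, -0.001, 1.513]
force: [0.4, -0.0, -0.8]
grip_width: 0.0596
finger_force: 0.0
```

Request:
apply_moves(linear=[[0.2,0.15,0.05],[0.4,0.3,0.1],[0.6,0.45,0.2],[0.8,0.6,0.25],[0.8,0.6,0.25]], delta_rot=[[0,0,0],[0,0,0],[0,0,0],[0,0,0],[0,0,0]])

```text
clock: 2.23
position: [0.6307, -0.284, 0.105]
tool_rot: [-3.141, -0.003, 1.515]
force: [-0.4, 0.9, 0.8]
grip_width: 0.0599
finger_force: 0.0
```

```bash
python3 - <<'E'
from h import *
go((.636,-.284,.004),1.513); strays()
E
```

```text
lin [0.    0.053 1.01 ] rot [-0.0001 -0.0014  0.001 ] t 2.23 at [ 0.6307 -0.284   0.105 ] rpy [-3.141e+00 -3.000e-03  1.515e+00] F [-0.4  0.9  0.8] w 0.0599
(array([ 741.5, -242.9]), array([55.8, 14.3]), 87.3, 44)
(array([ 639.5, -275.5]), array([33.7, 49. ]), 2.5, 115)
(array([ 531.6, -340.1]), array([32.3, 30.5]), 39.2, 71)
(array([ 454.6, -303.5]), array([32.1, 65.4]), 34.4, 169)
```

Request:
apply_moves(linear=[[0,0.05,0.3],[0,0.05,0.6],[0,0.05,0.8],[0,0.05,0.95],[0,0.05,1.0]], delta_rot=[[0,0,0],[0,0,0],[0,0,0],[0,0,0],[0,0,0]])

```text
clock: 2.7
position: [0.6317, -0.2901, 0.004]
tool_rot: [-3.139, -0.0, 1.509]
force: [-0.0, 0.8, 0.2]
grip_width: 0.0597
finger_force: 0.0
```

Request:
apply_moves(linear=[[0,0,0],[0,0,0],[0,0,0],[0,0,0],[0,0,0]], delta_rot=[[0,0,0],[0,0,0],[0,0,0],[0,0,0],[0,0,0]], gripper=-1)

```text
clock: 3.12
position: [0.6341, -0.2899, 0.0082]
tool_rot: [3.139, 0.001, 1.51]
force: [-1.3, 0.2, 5.5]
grip_width: 0.0214
finger_force: 58.7
```

Request:
apply_moves(linear=[[0,0,0],[0,0,0],[0,0,0],[0,0,0],[0,0,0]], delta_rot=[[0,0,0],[0,0,0],[0,0,0],[0,0,0],[0,0,0]])

```text
clock: 3.53
position: [0.6341, -0.2899, 0.0082]
tool_rot: [3.139, 0.001, 1.51]
force: [-1.5, -0.1, 4.5]
grip_width: 0.0218
finger_force: 58.7
```

Request:
apply_moves(linear=[[0,0,-0.2],[0,0,-0.4],[0,0,-0.6],[0,0,-0.8],[0,0,-1]], delta_rot=[[0,0,0],[0,0,0],[0,0,0],[0,0,0],[0,0,0]])

```text
clock: 3.95
position: [0.6336, -0.2895, 0.1087]
tool_rot: [3.14, 0.001, 1.51]
force: [-0.7, 0.0, -0.4]
grip_width: 0.022
finger_force: 58.9
```

Request:
apply_moves(linear=[[0.15,-0.08,0],[0.35,-0.18,0],[0.55,-0.29,0],[0.75,-0.4,0],[0.85,-0.45,0]], delta_rot=[[0,0,0],[0,0,0],[0,0,0],[0,0,0.01],[0,0,0.014]])

```text
clock: 4.37
position: [0.5931, -0.1994, 0.1076]
tool_rot: [3.141, -0.0, 1.481]
force: [0.6, 0.5, -0.3]
grip_width: 0.0218
finger_force: 59.0
```

Request:
apply_moves(linear=[[0.15,-0.08,0],[0.35,-0.18,0],[0.55,-0.29,0],[0.75,-0.4,0],[0.85,-0.45,0]], delta_rot=[[0,0,0],[0,0,0],[0,0,0],[0,0,0],[0,0,0]])

```text
clock: 4.78
position: [0.556, -0.111, 0.1072]
tool_rot: [3.141, -0.0, 1.483]
force: [0.1, -0.0, 0.1]
grip_width: 0.0217
finger_force: 59.0
```

```bash
python3 - <<'E'
from h import *
go((*T2W((.002,0)),.022),1.484)
E
```

```text
lin [0.018 0.007 0.852] rot [ 0.0004 -0.0001 -0.0006] t 4.78 at [ 0.556  -0.111   0.1072] rpy [ 3.141 -0.     1.483] F [ 0.1 -0.   0.1] w 0.0217
```

Request:
apply_moves(linear=[[0.02,0.01,0.2],[0.02,0.01,0.4],[0.02,0.01,0.6],[0.02,0.01,0.78],[0.02,0.01,0.85]], delta_rot=[[0,0,0],[0,0,0],[0,0,0],[0,0,0],[0,0,0]])

```text
clock: 5.2
position: [0.5572, -0.1116, 0.0197]
tool_rot: [-3.14, 0.0, 1.481]
force: [-0.3, -0.3, -1.8]
grip_width: 0.0217
finger_force: 59.0
```

Request:
apply_moves(linear=[[0,0,0],[0,0,0],[0,0,0],[0,0,0],[0,0,0]], delta_rot=[[0,0,0],[0,0,0],[0,0,0],[0,0,0],[0,0,0]], gripper=-0.2)

```text
clock: 5.62
position: [0.5581, -0.1113, 0.0222]
tool_rot: [3.14, 0.0, 1.481]
force: [0.4, -0.1, 0.8]
grip_width: 0.0341
finger_force: 0.0
```

Request:
apply_moves(linear=[[0,0,-0.1],[0,0,-0.3],[0,0,-0.55],[0,0,-0.8],[0,0,-1]], delta_rot=[[0,0,0],[0,0,0],[0,0,0],[0,0,0],[0,0,0]])

```text
clock: 6.03
position: [0.5578, -0.1111, 0.1241]
tool_rot: [3.14, 0.0, 1.481]
force: [0.4, 0.2, -0.9]
grip_width: 0.0343
finger_force: 0.0
```

```bash
python3 - <<'E'
from h import *
strays()
go((.545,-.3515,.12),2.363)
E
```

```text
(array([ 741.3, -243.2]), array([54.4, 13.2]), 87.8, 44)
(array([ 544.9, -351.7]), array([30. , 65.2]), 44.5, 167)
(array([ 457.7, -412.4]), array([34.4, 63.9]), 68.9, 169)
(array([ 464.8, -314.7]), array([31.5, 34.2]), 29.5, 88)
lin [-2.405  0.072  0.075] rot [ 0.0024  0.0014 -0.4213] t 6.08 at [ 0.5594 -0.1113  0.1273] rpy [3.136 0.    1.481] F [ 2.5 -1.3  5.3] w 0.0344
```

Request:
apply_moves(linear=[[-0.2,0,0],[-0.4,0,0],[-0.6,0,0],[-0.8,0,0],[-1,0,0]], delta_rot=[[0,0,-0.04],[0,0,-0.08],[0,0,-0.12],[0,0,-0.16],[0,0,-0.21]], gripper=0.4)

```text
clock: 6.5
position: [0.5484, -0.2117, 0.1222]
tool_rot: [3.141, 0.001, 1.924]
force: [-0.1, 0.7, 0.0]
grip_width: 0.0599
finger_force: 0.0
```

Request:
apply_moves(linear=[[-0.25,-0.1,0],[-0.5,-0.2,0],[-0.75,-0.3,0],[-1,-0.4,0],[-1,-0.45,0]], delta_rot=[[0,0,-0.04],[0,0,-0.08],[0,0,-0.12],[0,0,-0.16],[0,0,-0.204]])

```text
clock: 6.92
position: [0.5397, -0.3258, 0.1219]
tool_rot: [-3.14, 0.002, 2.347]
force: [-0.9, -0.4, -0.4]
grip_width: 0.06
finger_force: 0.0
```

```bash
python3 - <<'E'
from h import *
go((.545,-.3516,.008),2.35)
E
```

```text
lin [-0.219 -0.141  1.139] rot [-0.0008  0.001  -0.0016] t 6.92 at [ 0.5397 -0.3258  0.1219] rpy [-3.140e+00  2.000e-03  2.347e+00] F [-0.9 -0.4 -0.4] w 0.06
```

Request:
apply_moves(linear=[[-0.1,-0.07,0.2],[-0.22,-0.14,0.4],[-0.22,-0.14,0.6],[-0.22,-0.14,0.8],[-0.22,-0.14,0.9]], delta_rot=[[0,0,0],[0,0,0],[0,0,0],[0,0,0],[0,0,0]])

```text
clock: 7.33
position: [0.5451, -0.3455, 0.0298]
tool_rot: [-3.141, -0.002, 2.348]
force: [-0.4, 0.4, -0.8]
grip_width: 0.0597
finger_force: 0.0
```

Request:
apply_moves(linear=[[0,0,0.1],[0,0,0.2],[0,0,0.24],[0,0,0.24],[0,0,0.24]], delta_rot=[[0,0,0],[0,0,0],[0,0,0],[0,0,0],[0,0,0]])

```text
clock: 7.75
position: [0.5463, -0.3456, 0.0078]
tool_rot: [3.141, 0.001, 2.348]
force: [-1.1, -0.1, 0.6]
grip_width: 0.0597
finger_force: 0.0
```

Request:
apply_moves(linear=[[0,0,0],[0,0,0],[0,0,0],[0,0,0],[0,0,0]], delta_rot=[[0,0,0],[0,0,0],[0,0,0],[0,0,0],[0,0,0]], gripper=-1)

```text
clock: 8.17
position: [0.5462, -0.3458, 0.0081]
tool_rot: [-3.142, 0.001, 2.348]
force: [-2.0, 0.7, 9.4]
grip_width: 0.0218
finger_force: 58.5
```

Request:
apply_moves(linear=[[0,0,0],[0,0,-0.2],[0,0,-0.45],[0,0,-0.7],[0,0,-1]], delta_rot=[[0,0,0],[0,0,0],[0,0,0],[0,0,0],[0,0,0]])

```text
clock: 8.58
position: [0.5455, -0.3452, 0.1078]
tool_rot: [-3.141, -0.001, 2.348]
force: [-0.9, 0.4, -1.7]
grip_width: 0.0217
finger_force: 59.1
```

Request:
apply_moves(linear=[[0.2,0.15,0],[0.4,0.3,0],[0.6,0.45,0],[0.8,0.6,0],[1,0.75,0]], delta_rot=[[0,0,0.04],[0,0,0.08],[0,0,0.12],[0,0,0.16],[0,0,0.206]])

```text
clock: 9.0
position: [0.529, -0.2207, 0.1076]
tool_rot: [3.141, 0.0, 1.912]
force: [0.6, 0.0, -0.4]
grip_width: 0.0218
finger_force: 59.2
```

Request:
apply_moves(linear=[[0.2,0.05,0],[0.4,0.1,0],[0.6,0.15,0],[0.8,0.2,0],[1,0.26,0]], delta_rot=[[0,0,0.04],[0,0,0.08],[0,0,0.12],[0,0,0.16],[0,0,0.206]])

```text
clock: 9.42
position: [0.5197, -0.1179, 0.1076]
tool_rot: [3.141, 0.0, 1.481]
force: [0.8, 0.4, -0.7]
grip_width: 0.0217
finger_force: 59.2
```

```bash
python3 - <<'E'
from h import *
go((*T2W((-.044,0)),.022),1.484)
E
```

```text
lin [ 0.119 -0.097  0.856] rot [ 0.0002  0.     -0.0015] t 9.42 at [ 0.5197 -0.1179  0.1076] rpy [3.141 0.    1.481] F [ 0.8  0.4 -0.7] w 0.0217
```

Request:
apply_moves(linear=[[0.12,-0.1,0.15],[0.12,-0.1,0.35],[0.12,-0.1,0.55],[0.12,-0.1,0.75],[0.12,-0.1,0.85]], delta_rot=[[0,0,0],[0,0,0],[0,0,0],[0,0,0],[0,0,0]])

```text
clock: 9.83
position: [0.5103, -0.1057, 0.0207]
tool_rot: [-3.14, -0.0, 1.485]
force: [-0.2, 1.1, -0.2]
grip_width: 0.0215
finger_force: 59.2
```

Request:
apply_moves(linear=[[0,0,0],[0,0,0],[0,0,0],[0,0,0],[0,0,0]], delta_rot=[[0,0,0],[0,0,0],[0,0,0],[0,0,0],[0,0,0]], gripper=-0.2)

```text
clock: 10.25
position: [0.5115, -0.1062, 0.0232]
tool_rot: [3.14, 0.0, 1.485]
force: [0.4, 1.0, -0.4]
grip_width: 0.0341
finger_force: 0.0
```

Request:
apply_moves(linear=[[0,0,-0.1],[0,0,-0.3],[0,0,-0.55],[0,0,-0.8],[0,0,-1]], delta_rot=[[0,0,0],[0,0,0],[0,0,0],[0,0,0],[0,0,0]])

```text
clock: 10.67
position: [0.5112, -0.106, 0.125]
tool_rot: [3.14, 0.0, 1.485]
force: [0.0, 0.5, 0.9]
grip_width: 0.0339
finger_force: 0.0
```

```bash
python3 - <<'E'
from h import *
strays()
go((.4545,-.303,.12),2.17)
p,d=grab('scene','s1.png')
W=cloud('scene',d);z=W[...,2]
for m in comps((z>.015)&(z<.055)&(W[...,0]>.35)&(W[...,0]<.75)&(W[...,1]>-.6)&(W[...,1]<-.18),40): print('sc',rect(W,m))
E
```

```text
(array([ 741.6, -242.9]), array([57.3, 14.6]), 88.2, 44)
(array([ 457.9, -412.2]), array([29.9, 64.7]), 67.4, 168)
(array([ 454.6, -303. ]), array([31.3, 64.5]), 35.9, 168)
lin [-2.011 -0.411  0.08 ] rot [ 0.0024  0.0011 -0.3271] t 10.72 at [ 0.5127 -0.1062  0.1281] rpy [3.136e+00 1.000e-03 1.485e+00] F [ 3.2 -0.1  5.9] w 0.0339
sc (array([ 459.5, -306.1]), array([29.2, 67.5]), 34.8, 218)
sc (array([ 459.9, -417. ]), array([34.1, 67.7]), 67.4, 245)
```

View pics/s1.png

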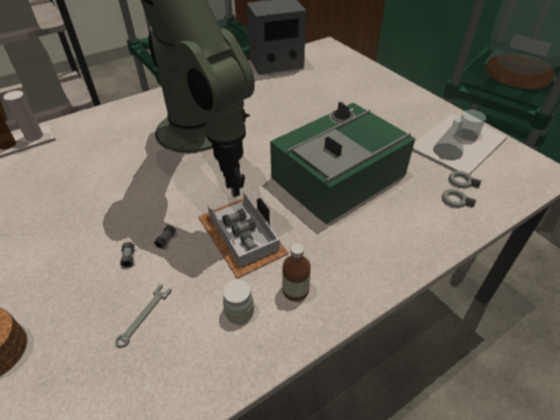

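The scene view shows three couplings in the tray at about (240,230). Two strays remain, at (166,236) and (127,253), both undisturbed.

Request:
apply_moves(linear=[[-0.2,-0.06,0],[-0.4,-0.12,0],[-0.6,-0.18,0],[-0.8,-0.24,0],[-1,-0.3,0]], delta_rot=[[0,0,-0.03],[0,0,-0.06],[0,0,-0.1],[0,0,-0.13],[0,0,-0.17]], gripper=0.4)

```text
clock: 11.18
position: [0.4719, -0.2039, 0.1226]
tool_rot: [-3.142, 0.0, 1.844]
force: [-0.1, 0.0, -0.6]
grip_width: 0.0597
finger_force: 0.0
```

Request:
apply_moves(linear=[[-0.2,-0.1,0],[-0.4,-0.2,0],[-0.6,-0.3,0],[-0.8,-0.4,0],[-0.93,-0.43,0]], delta_rot=[[0,0,-0.03],[0,0,-0.06],[0,0,-0.1],[0,0,-0.13],[0,0,-0.163]])

```text
clock: 11.6
position: [0.4544, -0.3067, 0.1224]
tool_rot: [-3.14, 0.0, 2.183]
force: [-1.0, -0.4, -0.7]
grip_width: 0.0597
finger_force: 0.0
```

```bash
python3 - <<'E'
from h import *
go((.456,-.304,.008),2.18)
E
```

```text
lin [0.013 0.03  1.144] rot [-0.0005  0.0001  0.0016] t 11.6 at [ 0.4544 -0.3067  0.1224] rpy [-3.14   0.     2.183] F [-1.  -0.4 -0.7] w 0.0597
```

Request:
apply_moves(linear=[[0.01,0.03,0.2],[0.01,0.03,0.4],[0.01,0.03,0.6],[0.01,0.03,0.8],[0.01,0.03,0.9]], delta_rot=[[0,0,0],[0,0,0],[0,0,0],[0,0,0],[0,0,0]])

```text
clock: 12.02
position: [0.4568, -0.3012, 0.0305]
tool_rot: [-3.141, -0.002, 2.182]
force: [0.2, -0.3, 0.1]
grip_width: 0.0595
finger_force: 0.0
```

Request:
apply_moves(linear=[[0,0,0.1],[0,0,0.2],[0,0,0.24],[0,0,0.24],[0,0,0.24]], delta_rot=[[0,0,0],[0,0,0],[0,0,0],[0,0,0],[0,0,0]])

```text
clock: 12.43
position: [0.458, -0.3016, 0.0087]
tool_rot: [3.141, 0.0, 2.183]
force: [0.3, -0.3, -0.5]
grip_width: 0.0596
finger_force: 0.0
```

Request:
apply_moves(linear=[[0,0,0],[0,0,0],[0,0,0],[0,0,0],[0,0,0]], delta_rot=[[0,0,0],[0,0,0],[0,0,0],[0,0,0],[0,0,0]], gripper=-1)

```text
clock: 12.85
position: [0.458, -0.3018, 0.009]
tool_rot: [3.141, 0.001, 2.182]
force: [-2.3, 0.7, 10.9]
grip_width: 0.022
finger_force: 58.4
```

Request:
apply_moves(linear=[[0,0,0],[0,0,-0.2],[0,0,-0.45],[0,0,-0.7],[0,0,-1]], delta_rot=[[0,0,0],[0,0,0],[0,0,0],[0,0,0],[0,0,0]])

```text
clock: 13.27
position: [0.4573, -0.3012, 0.1089]
tool_rot: [-3.141, -0.001, 2.183]
force: [0.5, -0.9, -0.1]
grip_width: 0.022
finger_force: 59.3
```

Request:
apply_moves(linear=[[0.12,0.18,-0.05],[0.24,0.36,-0.1],[0.36,0.54,-0.15],[0.48,0.72,-0.2],[0.58,0.89,-0.2]], delta_rot=[[0,0,0.03],[0,0,0.06],[0,0,0.1],[0,0,0.13],[0,0,0.17]])

```text
clock: 13.68
position: [0.498, -0.2019, 0.1295]
tool_rot: [3.14, 0.001, 1.824]
force: [0.8, -0.8, -0.2]
grip_width: 0.0215
finger_force: 59.3
```

Request:
apply_moves(linear=[[0.17,0.13,0],[0.34,0.26,0],[0.51,0.39,0],[0.68,0.52,0],[0.85,0.63,0]], delta_rot=[[0,0,0.03],[0,0,0.06],[0,0,0.1],[0,0,0.13],[0,0,0.163]])

```text
clock: 14.1
position: [0.5373, -0.1037, 0.1286]
tool_rot: [3.141, -0.0, 1.482]
force: [0.2, 0.4, 0.6]
grip_width: 0.0215
finger_force: 59.4
```

```bash
python3 - <<'E'
from h import *
go((*T2W((-.021,0)),.048),1.484)
E
```

```text
lin [-0.038 -0.03   0.806] rot [ 0.0002 -0.     -0.0009] t 14.1 at [ 0.5373 -0.1037  0.1286] rpy [ 3.141 -0.     1.482] F [0.2 0.4 0.6] w 0.0215
```

Request:
apply_moves(linear=[[-0.04,-0.03,0.15],[-0.04,-0.03,0.3],[-0.04,-0.03,0.5],[-0.04,-0.03,0.7],[-0.04,-0.03,0.8]], delta_rot=[[0,0,0],[0,0,0],[0,0,0],[0,0,0],[0,0,0]])

```text
clock: 14.52
position: [0.5327, -0.1084, 0.0466]
tool_rot: [-3.14, -0.0, 1.485]
force: [-0.2, -0.3, -1.1]
grip_width: 0.0212
finger_force: 59.4
```

Request:
apply_moves(linear=[[0,0,0],[0,0,0],[0,0,0],[0,0,0],[0,0,0]], delta_rot=[[0,0,0],[0,0,0],[0,0,0],[0,0,0],[0,0,0]], gripper=-0.2)

```text
clock: 14.93
position: [0.534, -0.1087, 0.0492]
tool_rot: [3.14, 0.0, 1.485]
force: [-0.6, 0.1, 0.0]
grip_width: 0.034
finger_force: 0.0
```

Request:
apply_moves(linear=[[0,0,-0.1],[0,0,-0.3],[0,0,-0.5],[0,0,-0.7],[0,0,-0.8]], delta_rot=[[0,0,0],[0,0,0],[0,0,0],[0,0,0],[0,0,0]])

```text
clock: 15.35
position: [0.5344, -0.1087, 0.1314]
tool_rot: [3.139, 0.0, 1.485]
force: [-1.0, -0.3, -0.0]
grip_width: 0.034
finger_force: 0.0
```

```bash
python3 - <<'E'
from h import *
strays()
go((.459,-.414,.12),2.75)
E
```

```text
(array([ 741.3, -243.9]), array([55.8, 13.9]), 89.5, 43)
(array([ 458.1, -411.7]), array([33.1, 64.5]), 66.7, 170)
lin [-3.106 -0.494  0.121] rot [ 0.0016  0.0015 -0.6041] t 15.4 at [ 0.5348 -0.1088  0.1321] rpy [3.137 0.    1.485] F [ 1.5 -0.3  2.9] w 0.034
```

Request:
apply_moves(linear=[[-0.2,-0.06,0],[-0.4,-0.12,0],[-0.6,-0.18,0],[-0.8,-0.24,0],[-1,-0.3,0]], delta_rot=[[0,0,-0.04],[0,0,-0.08],[0,0,-0.12],[0,0,-0.16],[0,0,-0.2]], gripper=0.4)

```text
clock: 15.82
position: [0.4944, -0.2065, 0.1283]
tool_rot: [-3.141, -0.0, 1.908]
force: [0.4, -0.4, 0.0]
grip_width: 0.0598
finger_force: 0.0
```

Request:
apply_moves(linear=[[-0.18,-0.1,0],[-0.36,-0.2,0],[-0.54,-0.3,0],[-0.72,-0.4,0],[-0.9,-0.5,0]], delta_rot=[[0,0,-0.04],[0,0,-0.08],[0,0,-0.12],[0,0,-0.16],[0,0,-0.2]])

```text
clock: 16.23
position: [0.4768, -0.308, 0.1283]
tool_rot: [-3.142, -0.0, 2.327]
force: [0.1, -0.4, -0.7]
grip_width: 0.0596
finger_force: 0.0
```

Request:
apply_moves(linear=[[-0.15,-0.2,0],[-0.3,-0.4,0],[-0.45,-0.6,0],[-0.6,-0.8,0],[-0.65,-0.87,0]], delta_rot=[[0,0,-0.04],[0,0,-0.08],[0,0,-0.12],[0,0,-0.16],[0,0,-0.2]])

```text
clock: 16.65
position: [0.4563, -0.4178, 0.1279]
tool_rot: [-3.14, -0.0, 2.742]
force: [-0.1, -0.1, -0.1]
grip_width: 0.06
finger_force: 0.0
```

```bash
python3 - <<'E'
from h import *
go((.459,-.4135,.008),2.745)
E
```

```text
lin [-0.008  0.051  1.199] rot [-0.0006 -0.0001 -0.0014] t 16.65 at [ 0.4563 -0.4178  0.1279] rpy [-3.14  -0.     2.742] F [-0.1 -0.1 -0.1] w 0.06
```

Request:
apply_moves(linear=[[-0.01,0.05,0.2],[-0.01,0.05,0.4],[-0.01,0.05,0.6],[-0.01,0.05,0.8],[-0.01,0.05,0.95]], delta_rot=[[0,0,0],[0,0,0],[0,0,0],[0,0,0],[0,0,0]])

```text
clock: 17.07
position: [0.4603, -0.4094, 0.0316]
tool_rot: [3.141, -0.001, 2.742]
force: [1.7, -0.2, 0.0]
grip_width: 0.0593
finger_force: 0.0
```

Request:
apply_moves(linear=[[0,0,0.1],[0,0,0.2],[0,0,0.25],[0,0,0.25],[0,0,0.25]], delta_rot=[[0,0,0],[0,0,0],[0,0,0],[0,0,0],[0,0,0]])

```text
clock: 17.48
position: [0.4612, -0.4098, 0.0087]
tool_rot: [-3.141, 0.0, 2.742]
force: [0.4, -0.7, -0.1]
grip_width: 0.0597
finger_force: 0.0
```

Request:
apply_moves(linear=[[0,0,0],[0,0,0],[0,0,0],[0,0,0],[0,0,0]], delta_rot=[[0,0,0],[0,0,0],[0,0,0],[0,0,0],[0,0,0]], gripper=-1)

```text
clock: 17.9
position: [0.4611, -0.41, 0.0091]
tool_rot: [-3.141, 0.001, 2.742]
force: [-1.9, 1.0, 9.3]
grip_width: 0.022
finger_force: 58.5
```

Request:
apply_moves(linear=[[0,0,0],[0,0,-0.2],[0,0,-0.45],[0,0,-0.7],[0,0,-1]], delta_rot=[[0,0,0],[0,0,0],[0,0,0],[0,0,0],[0,0,0]])

```text
clock: 18.32
position: [0.4604, -0.4093, 0.1089]
tool_rot: [3.141, -0.001, 2.742]
force: [-0.4, 0.3, -0.3]
grip_width: 0.022
finger_force: 59.2
```

Request:
apply_moves(linear=[[0,0.2,-0.05],[0,0.4,-0.1],[0,0.6,-0.15],[0,0.8,-0.2],[0,1,-0.25]], delta_rot=[[0,0,0.04],[0,0,0.08],[0,0,0.12],[0,0,0.16],[0,0,0.2]])

```text
clock: 18.73
position: [0.5001, -0.3168, 0.1339]
tool_rot: [3.141, 0.0, 2.318]
force: [-0.8, 0.3, -0.9]
grip_width: 0.0217
finger_force: 59.2
```

Request:
apply_moves(linear=[[0.1,0.2,0],[0.2,0.4,0],[0.3,0.6,0],[0.4,0.8,0],[0.5,1,0]], delta_rot=[[0,0,0.04],[0,0,0.08],[0,0,0.12],[0,0,0.16],[0,0,0.2]])

```text
clock: 19.15
position: [0.539, -0.2117, 0.1336]
tool_rot: [3.141, 0.0, 1.9]
force: [0.9, 0.5, -0.6]
grip_width: 0.0219
finger_force: 59.3
```

Request:
apply_moves(linear=[[0.17,0.15,0],[0.34,0.3,0],[0.51,0.45,0],[0.68,0.6,0],[0.85,0.72,0]], delta_rot=[[0,0,0.04],[0,0,0.08],[0,0,0.12],[0,0,0.16],[0,0,0.2]])

```text
clock: 19.57
position: [0.5797, -0.1075, 0.1336]
tool_rot: [3.141, -0.0, 1.481]
force: [0.3, -0.7, -0.4]
grip_width: 0.0217
finger_force: 59.2
```

```bash
python3 - <<'E'
from h import *
go((*T2W((.022,0)),.052),1.484)
grab('scene','s2.png')
E
```

```text
lin [-0.037 -0.025  0.816] rot [ 0.0003 -0.0001 -0.0013] t 19.57 at [ 0.5797 -0.1075  0.1336] rpy [ 3.141 -0.     1.481] F [ 0.3 -0.7 -0.4] w 0.0217
```

View pics/s2.png

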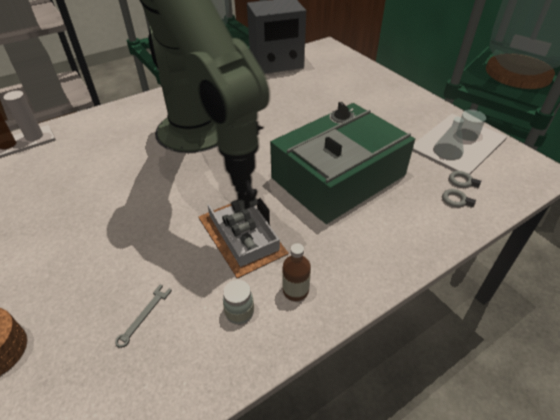

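The scene view shows the last coupling held over the tray at about (245,205). The others are in the tray and the bench is clear. I'll release it and move to the hatch.

Request:
apply_moves(linear=[[-0.04,-0.03,0.15],[-0.04,-0.03,0.3],[-0.04,-0.03,0.5],[-0.04,-0.03,0.7],[-0.04,-0.03,0.8]], delta_rot=[[0,0,0],[0,0,0],[0,0,0],[0,0,0],[0,0,0]])

```text
clock: 20.03
position: [0.5748, -0.1126, 0.0516]
tool_rot: [-3.14, -0.0, 1.486]
force: [-0.2, -0.3, -0.3]
grip_width: 0.022
finger_force: 59.2
```

Request:
apply_moves(linear=[[0,0,0],[0,0,0],[0,0,0],[0,0,0],[0,0,0]], delta_rot=[[0,0,0],[0,0,0],[0,0,0],[0,0,0],[0,0,0]], gripper=-0.2)

```text
clock: 20.45
position: [0.5762, -0.1128, 0.0543]
tool_rot: [3.14, 0.0, 1.485]
force: [0.4, 0.3, -0.3]
grip_width: 0.0346
finger_force: 0.0
```

Request:
apply_moves(linear=[[0,0,-0.1],[0,0,-0.3],[0,0,-0.5],[0,0,-0.75],[0,0,-1]], delta_rot=[[0,0,0],[0,0,0],[0,0,0],[0,0,0],[0,0,0]])

```text
clock: 20.87
position: [0.5755, -0.1125, 0.1553]
tool_rot: [3.141, -0.0, 1.485]
force: [0.1, -1.2, 0.7]
grip_width: 0.0343
finger_force: 0.0
```

Request:
apply_moves(linear=[[0.2,0,-0.2],[0.4,0,-0.4],[0.6,0,-0.6],[0.8,0,-0.8],[1,0,-1]], delta_rot=[[0,0,-0.055],[0,0,-0.11],[0,0,-0.165],[0,0,-0.22],[0,0,-0.277]])

```text
clock: 21.28
position: [0.584, -0.0121, 0.2556]
tool_rot: [3.141, 0.001, 2.071]
force: [-0.2, -0.0, -0.4]
grip_width: 0.0339
finger_force: 0.0
```

Request:
apply_moves(linear=[[0.2,0,0],[0.4,0,0],[0.6,0,0],[0.8,0.1,0],[0.9,0.1,0]], delta_rot=[[0,0,-0.055],[0,0,-0.11],[0,0,-0.165],[0,0,-0.22],[0,0,-0.277]], gripper=0.2)

```text
clock: 21.7
position: [0.55, 0.0737, 0.2548]
tool_rot: [3.14, 0.001, 2.653]
force: [-0.3, 0.7, 0.6]
grip_width: 0.0511
finger_force: 0.0
```

Request:
apply_moves(linear=[[0.12,0.2,0],[0.24,0.4,0],[0.36,0.6,0],[0.48,0.8,0],[0.6,1,0]], delta_rot=[[0,0,-0.055],[0,0,-0.11],[0,0,-0.165],[0,0,-0.22],[0,0,-0.277]])

```text
clock: 22.12
position: [0.545, 0.1883, 0.2545]
tool_rot: [-3.141, 0.001, -3.052]
force: [0.0, -0.4, -0.1]
grip_width: 0.0507
finger_force: 0.0
```

```bash
python3 - <<'E'
from h import *
go((.5504,.2064,.165),3.22)
p,d=grab('top'); c=cv2.resize(p[185:295,270:430,::-1],None,fx=5,fy=5,interpolation=cv2.INTER_CUBIC); cv2.imwrite('pics/c2.png',cv2.convertScaleAbs(c,alpha=1.5))
W=cloud('top',d); np.savez('top2',p=p,d=d)
a=np.radians(-5);c=np.array([.555,-.109])
q=(W[...,:2]-c)@np.array([[np.cos(a),-np.sin(a)],[np.sin(a),np.cos(a)]])
m=(abs(q[...,0])<.14)&(abs(q[...,1])<.05)&(W[...,2]>.025)
for k in comps(m): print(rect(q,k),np.nanmax(W[...,2][k]))
E
```

```text
lin [-0.069  0.175  0.895] rot [-0.0003  0.0006  0.0052] t 22.12 at [0.545  0.1883 0.2545] rpy [-3.141e+00  1.000e-03 -3.052e+00] F [ 0.  -0.4 -0.1] w 0.0507
(array([22.7, -0.7]), array([173.3,  99.6]), 0.4, 898) 0.07328943462743025
```

View pics/c2.png

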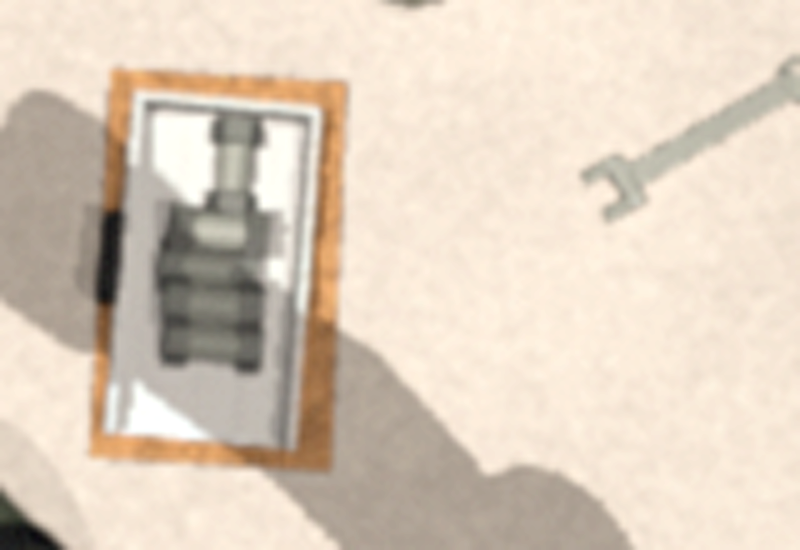

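The crop shows all five couplings in the tray, kept1 at (240,160) and the stack at (215,290). Now the hatch.

Request:
apply_moves(linear=[[-0.07,0.17,0.15],[-0.07,0.17,0.35],[-0.07,0.17,0.55],[-0.07,0.17,0.75],[-0.07,0.17,0.87]], delta_rot=[[0,0,0.005],[0,0,0.005],[0,0,0.005],[0,0,0.005],[0,0,0.005]])

```text
clock: 22.58
position: [0.5503, 0.2044, 0.1653]
tool_rot: [-3.141, -0.001, -3.069]
force: [0.5, -0.5, -1.0]
grip_width: 0.0514
finger_force: 0.0
```

Request:
apply_moves(linear=[[0,0,0],[0,0,0],[0,0,0],[0,0,0],[0,0,0]], delta_rot=[[0,0,0],[0,0,0],[0,0,0],[0,0,0],[0,0,0]], gripper=-1, force=30)

```text
clock: 23.0
position: [0.5513, 0.2053, 0.1678]
tool_rot: [3.141, 0.002, -3.068]
force: [-2.5, -0.5, 7.8]
grip_width: 0.0136
finger_force: 32.2
```

Request:
apply_moves(linear=[[0,0.1,0],[0,0.25,0],[0,0.45,0],[0,0.65,0],[0,0.8,0]], delta_rot=[[0,0,0],[0,0,0],[0,0,0],[0,0,0],[0,0,0]])

```text
clock: 23.42
position: [0.5449, 0.2863, 0.1678]
tool_rot: [3.141, 0.002, -3.068]
force: [-3.0, -3.8, 10.4]
grip_width: 0.0133
finger_force: 32.5
```

```bash
python3 - <<'E'
from h import *
s=monitor.observe(); print(s['position'],s['force'],s['grip_width'],s['finger_force'])
a=np.radians(4.5);print('dryer frame y', (s['position'][:2]-[.514,.2786])@np.array([-np.sin(a),np.cos(a)]), 'target .085')
E
```

```text
[0.54493864 0.28631207 0.16775586] [-2.98221213 -3.83567976 10.38624682] 0.013319012669554545 32.49868333339691
dryer frame y 0.005260881962525041 target .085
```

Request:
apply_moves(linear=[[0,0.1,0],[0,0.25,0],[0,0.45,0],[0,0.65,0],[0,0.77,0]], delta_rot=[[0,0,0],[0,0,0],[0,0,0],[0,0,0],[0,0,0]])

```text
clock: 23.83
position: [0.5389, 0.3637, 0.1678]
tool_rot: [3.14, 0.001, -3.067]
force: [-4.5, -2.9, 14.3]
grip_width: 0.0133
finger_force: 33.0
```

Request:
apply_moves(linear=[[0,0,0],[0,0,0],[0,0,0],[0,0,0],[0,0,0]], delta_rot=[[0,0,0],[0,0,0],[0,0,0],[0,0,0],[0,0,0]], gripper=0.2)

```text
clock: 24.25
position: [0.5397, 0.3605, 0.1664]
tool_rot: [-3.141, 0.0, -3.069]
force: [-0.0, 0.4, -0.6]
grip_width: 0.0513
finger_force: 0.0
```

Request:
apply_moves(linear=[[0,0,-0.1],[0,0,-0.3],[0,0,-0.5],[0,0,-0.75],[0,0,-0.9]], delta_rot=[[0,0,0],[0,0,0],[0,0,0],[0,0,0],[0,0,0]])

```text
clock: 24.67
position: [0.5395, 0.3617, 0.2595]
tool_rot: [3.14, 0.002, -3.068]
force: [0.6, -0.4, -0.3]
grip_width: 0.0516
finger_force: 0.0
```

Request:
apply_moves(linear=[[0,-0.2,0],[0,-0.4,0],[0,-0.6,0],[0,-0.8,0],[0,-1,0]], delta_rot=[[0,0,0],[0,0,0],[0,0,0],[0,0,0],[0,0,0]])

```text
clock: 25.08
position: [0.5466, 0.2606, 0.2571]
tool_rot: [3.142, 0.001, -3.068]
force: [0.5, 0.4, 0.3]
grip_width: 0.0517
finger_force: 0.0
```

Request:
apply_moves(linear=[[0,-0.2,0],[0,-0.4,0],[0,-0.6,0],[0,-0.8,0],[0,-1,0]], delta_rot=[[0,0,0],[0,0,0],[0,0,0],[0,0,0],[0,0,0]])

```text
clock: 25.5
position: [0.5539, 0.1609, 0.2571]
tool_rot: [-3.142, 0.001, -3.068]
force: [1.3, -0.4, -0.6]
grip_width: 0.0511
finger_force: 0.0
```

Request:
apply_moves(linear=[[0,-0.2,0],[0,-0.4,0],[0,-0.6,0],[0,-0.8,0],[0,-1,0]], delta_rot=[[0,0,0],[0,0,0],[0,0,0],[0,0,0],[0,0,0]])

```text
clock: 25.92
position: [0.5612, 0.0612, 0.2571]
tool_rot: [-3.141, 0.001, -3.068]
force: [1.5, 0.1, -0.3]
grip_width: 0.0512
finger_force: 0.0
```

Request:
apply_moves(linear=[[0,-0.2,0],[0,-0.4,0],[0,-0.6,0],[0,-0.8,0],[0,-1,0]], delta_rot=[[0,0,0.015],[0,0,0.03],[0,0,0.045],[0,0,0.06],[0,0,0.077]])

```text
clock: 26.33
position: [0.5685, -0.0386, 0.2571]
tool_rot: [-3.142, 0.001, 3.052]
force: [-0.7, 0.1, -0.1]
grip_width: 0.0514
finger_force: 0.0
```

```bash
python3 - <<'E'
from h import *
go((.5606,-.042,.061),3.054)
p,d=grab('top','t3.png');W=cloud('top',d);z=W[...,2];v,u=np.mgrid[:420,:560]
reg=(u>110)&(u<255)&(v>190)&(v<310)
for k in comps(reg&(z>.17)&(z<.22)): print('hi',rect(W,k))
for k in comps(reg&(z>.01)&(z<.06),100): print('mouth floor',rect(W,k))
E
```

```text
lin [ 0.077 -0.041  1.961] rot [-0.      0.0003 -0.001 ] t 26.33 at [ 0.5685 -0.0386  0.2571] rpy [-3.142e+00  1.000e-03  3.052e+00] F [-0.7  0.1 -0.1] w 0.0514
hi (array([538., 366.]), array([57.7, 16.1]), 3.4, 157)
hi (array([417.6, 360.6]), array([25.7, 49.3]), 79.0, 137)
mouth floor (array([528.2,  99.4]), array([264.2,   1.4]), 4.5, 107)
mouth floor (array([552.1, 203.5]), array([159.3, 148.1]), 4.4, 2362)
```

View pics/t3.png

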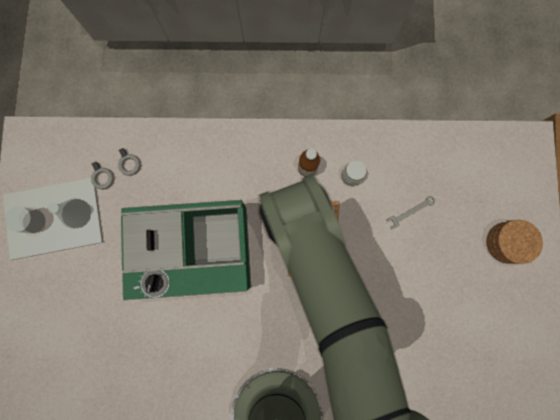

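The hatch is open and the mouth is clear, at (215,237). Next I'll grip the tray tab with a narrow opening.

Request:
apply_moves(linear=[[0.08,-0.04,0.2],[0.08,-0.04,0.4],[0.08,-0.04,0.6],[0.08,-0.04,0.8],[0.08,-0.04,1]], delta_rot=[[0,0,0],[0,0,0],[0,0,0],[0,0,0],[0,0,0]], gripper=-0.3)

```text
clock: 26.8
position: [0.5603, -0.0409, 0.1562]
tool_rot: [-3.141, 0.001, 3.053]
force: [0.1, -0.4, 0.5]
grip_width: 0.03
finger_force: 0.0
```

```bash
python3 - <<'E'
from h import *
go((.5606,-.042,.061),3.054)
E
```

```text
lin [-0.003 -0.011  0.952] rot [-0.0001  0.0004 -0.0003] t 26.8 at [ 0.5603 -0.0409  0.1562] rpy [-3.141e+00  1.000e-03  3.053e+00] F [ 0.1 -0.4  0.5] w 0.03
```

Request:
apply_moves(linear=[[0,-0.01,0.2],[0,-0.01,0.4],[0,-0.01,0.6],[0,-0.01,0.8],[0,-0.01,0.95]], delta_rot=[[0,0,0],[0,0,0],[0,0,0],[0,0,0],[0,0,0]])

```text
clock: 27.22
position: [0.56, -0.0418, 0.0605]
tool_rot: [-3.142, -0.0, 3.054]
force: [0.4, -0.1, -0.2]
grip_width: 0.03
finger_force: 0.0
```

Request:
apply_moves(linear=[[0,0,0],[0,0,0],[0,0,0],[0,0,0],[0,0,0]], delta_rot=[[0,0,0],[0,0,0],[0,0,0],[0,0,0],[0,0,0]], gripper=-1, force=120)

```text
clock: 27.63
position: [0.5605, -0.0417, 0.0622]
tool_rot: [-3.142, 0.001, 3.053]
force: [-0.6, 0.2, -6.0]
grip_width: 0.0117
finger_force: 117.2
```

Request:
apply_moves(linear=[[0,0,0],[0,0,0],[0,0,0],[0,0,-0.05],[0,0,-0.1]], delta_rot=[[0,0,0],[0,0,0],[0,0,0],[0,0,0],[0,0,0]])

```text
clock: 28.05
position: [0.56, -0.0415, 0.0716]
tool_rot: [3.142, -0.0, 3.054]
force: [-0.1, -0.7, -4.7]
grip_width: 0.0115
finger_force: 117.5
```

Request:
apply_moves(linear=[[0,0,-0.05],[0,0,-0.2],[0,0,-0.35],[0,0,-0.5],[0,0,-0.6]], delta_rot=[[0,0,0],[0,0,0],[0,0,0],[0,0,0],[0,0,0]])

```text
clock: 28.47
position: [0.5606, -0.0416, 0.1331]
tool_rot: [3.142, 0.001, 3.054]
force: [0.2, -0.3, -5.5]
grip_width: 0.0119
finger_force: 117.8
```

```bash
python3 - <<'E'
from h import *
go((.5606,-.042,.061),3.054)
grab('scene','s4.png')
E
```

```text
lin [ 0.    -0.004  0.721] rot [ 0.      0.0007 -0.0001] t 28.47 at [ 0.5606 -0.0416  0.1331] rpy [3.142e+00 1.000e-03 3.054e+00] F [ 0.2 -0.3 -5.5] w 0.0119
```

View pics/s4.png

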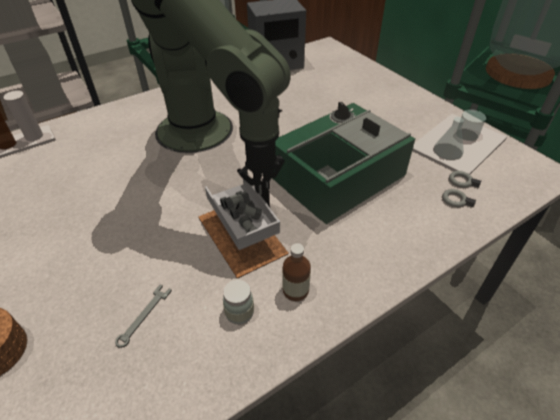

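The scene view shows the tray gripped level at (240,210) with the couplings inside, and the dryer mouth open at (335,155). Now I'll carry it over.

Request:
apply_moves(linear=[[0,0,-0.1],[0,0,-0.3],[0,0,-0.5],[0,0,-0.7],[0,0,-0.8]], delta_rot=[[0,0,0],[0,0,0],[0,0,0],[0,0,0],[0,0,0]])

```text
clock: 28.93
position: [0.5606, -0.0415, 0.2133]
tool_rot: [3.142, 0.002, 3.054]
force: [1.3, -0.1, -3.5]
grip_width: 0.0119
finger_force: 118.0
```

Request:
apply_moves(linear=[[0,0.1,-0.15],[0,0.25,-0.3],[0,0.4,-0.45],[0,0.55,-0.6],[0,0.7,-0.77]], delta_rot=[[0,0,0],[0,0,0],[0,0,0],[0,0,0],[0,0,0]])

```text
clock: 29.35
position: [0.5658, 0.0286, 0.2882]
tool_rot: [-3.141, -0.001, 3.054]
force: [-0.3, -0.2, -5.5]
grip_width: 0.0118
finger_force: 117.9
```

Request:
apply_moves(linear=[[-0.02,0.18,0],[-0.04,0.36,0],[-0.06,0.54,0],[-0.09,0.72,0],[-0.11,0.9,0]], delta_rot=[[0,0,-0.005],[0,0,-0.01],[0,0,-0.015],[0,0,-0.02],[0,0,-0.025]])

```text
clock: 29.77
position: [0.5851, 0.1174, 0.2876]
tool_rot: [-3.141, -0.001, 3.106]
force: [-0.2, -0.5, -4.8]
grip_width: 0.0116
finger_force: 117.9
```

Request:
apply_moves(linear=[[-0.03,0.18,0],[-0.06,0.36,0],[-0.1,0.54,0],[-0.13,0.7,0],[-0.15,0.85,0]], delta_rot=[[0,0,-0.005],[0,0,-0.01],[0,0,-0.015],[0,0,-0.02],[0,0,-0.025]])

```text
clock: 30.18
position: [0.6031, 0.2021, 0.2875]
tool_rot: [-3.141, -0.001, -3.124]
force: [-0.2, -0.5, -6.1]
grip_width: 0.012
finger_force: 117.9
```

Request:
apply_moves(linear=[[-0.03,0.15,0],[-0.06,0.3,0],[-0.1,0.42,0],[-0.13,0.54,0],[-0.15,0.6,0]], delta_rot=[[0,0,-0.006],[0,0,-0.012],[0,0,-0.018],[0,0,-0.024],[0,0,-0.029]])

```text
clock: 30.6
position: [0.6171, 0.263, 0.2878]
tool_rot: [3.141, -0.001, -3.062]
force: [-0.1, 1.0, -6.2]
grip_width: 0.0121
finger_force: 117.9
```

```bash
python3 - <<'E'
from h import *
s=monitor.observe(); print(s['qpos'])
go((.620,.269,.286),3.22)
# tilt: closed end up by th about dryer -y
R0=R.from_euler('xyz',[np.pi,0,3.22]); ax=np.array([np.sin(.0785),-np.cos(.0785),0])
G=np.array([.620,.269,.305])
for th in (15,30,45,55):
    R1=R.from_rotvec(ax*np.radians(th))*R0; tcp=G+R1.apply([0,0,.019]); print(th,'rot',(R0.inv()*R1).as_rotvec()/np.radians(120)); go(tcp,rot=R1)
E
```

```text
[-0.02664819  0.65384069 -0.79465918  1.36934794  0.46522752  1.3094071
  0.81462546]
lin [-0.034  0.057  0.018] rot [ 0.0002 -0.0003  0.0006] t 30.6 at [0.6171 0.263  0.2878] rpy [ 3.141e+00 -1.000e-03 -3.062e+00] F [-0.1  1.  -6.2] w 0.0121
15 rot [-1.15816987e-05 -1.24999999e-01 -1.42991588e-17]
lin [-0.083  0.057  0.012] rot [ 0.0003 -0.1253  0.0005] t 30.6 at [0.6171 0.263  0.2878] rpy [ 3.141e+00 -1.000e-03 -3.062e+00] F [-0.1  1.  -6.2] w 0.0121
30 rot [-2.31633974e-05 -2.49999999e-01 -2.87129986e-17]
lin [-0.129  0.057 -0.007] rot [ 0.0003 -0.2503  0.0005] t 30.6 at [0.6171 0.263  0.2878] rpy [ 3.141e+00 -1.000e-03 -3.062e+00] F [-0.1  1.  -6.2] w 0.0121
45 rot [-3.47450961e-05 -3.74999998e-01 -3.65612801e-17]
lin [-0.168  0.057 -0.038] rot [ 0.0004 -0.3753  0.0005] t 30.6 at [0.6171 0.263  0.2878] rpy [ 3.141e+00 -1.000e-03 -3.062e+00] F [-0.1  1.  -6.2] w 0.0121
55 rot [-4.24662286e-05 -4.58333331e-01 -4.87275355e-17]
lin [-0.189  0.057 -0.063] rot [ 4.000e-04 -4.587e-01  4.000e-04] t 30.6 at [0.6171 0.263  0.2878] rpy [ 3.141e+00 -1.000e-03 -3.062e+00] F [-0.1  1.  -6.2] w 0.0121
```

Request:
apply_moves(linear=[[-0.01,0.01,0],[-0.02,0.02,0.01],[-0.03,0.04,0.01],[-0.05,0.05,0.02],[-0.06,0.06,0.03]], delta_rot=[[0,-0.03,0],[0,-0.06,0],[0,-0.09,0],[0,-0.12,0],[0,-0.15,0]])

```text
clock: 31.02
position: [0.6228, 0.2677, 0.2854]
tool_rot: [3.141, 0.317, -3.064]
force: [0.9, 0.2, -5.2]
grip_width: 0.0117
finger_force: 118.0
```

```bash
cat > tilt.py <<'E'
from h import *
import sys
R0=R.from_euler('xyz',[np.pi,0,3.22]); ax=np.array([np.sin(.0785),-np.cos(.0785),0])
for k in sys.argv[1:]:
    th,gx,gz=map(float,k.split(','))
    R1=R.from_rotvec(ax*np.radians(th))*R0; G=np.array([*D2W((gx,-.018)),gz]); go(G+R1.apply([0,0,.019]),rot=R1)
s=monitor.observe(); print(s['qpos'],np.degrees(np.arccos(-R.from_euler('xyz',s['tool_rot']).as_matrix()[2,2])))
E
python3 tilt.py 35,.092,.297 48,.085,.29
```

```text
lin [0.057 0.014 0.023] rot [-1.000e-04 -1.404e-01 -4.000e-04] t 31.02 at [0.6228 0.2677 0.2854] rpy [ 3.141  0.317 -3.064] F [ 0.9  0.2 -5.2] w 0.0117
lin [0.106 0.014 0.05 ] rot [-1.000e-04 -2.487e-01 -4.000e-04] t 31.02 at [0.6228 0.2677 0.2854] rpy [ 3.141  0.317 -3.064] F [ 0.9  0.2 -5.2] w 0.0117
[-0.04045438  0.50344561 -0.75401676  1.64559651  0.65545942  0.93906668
  0.61377334] 18.15430246916515
```

Request:
apply_moves(linear=[[0.02,0,0],[0.03,0.01,0.01],[0.04,0.01,0.02],[0.05,0.01,0.02],[0.06,0.01,0.02]], delta_rot=[[0,-0.03,0],[0,-0.06,0],[0,-0.09,0],[0,-0.12,0],[0,-0.14,0]])

```text
clock: 31.43
position: [0.6168, 0.2683, 0.2814]
tool_rot: [3.141, 0.61, -3.063]
force: [-0.1, 0.1, -4.4]
grip_width: 0.0118
finger_force: 118.1
```

```bash
python3 tilt.py 50,.083,.29 
python3 -c "
from h import *
grab('scene','s5.png')"
```

```text
lin [0.054 0.004 0.006] rot [-0.000e+00 -1.256e-01 -1.000e-04] t 31.43 at [0.6168 0.2683 0.2814] rpy [ 3.141  0.61  -3.063] F [-0.1  0.1 -4.4] w 0.0118
[-0.18195961  0.38383683 -0.60065676  1.91370636  1.0558783   0.64141222
  0.15857204] 34.93124381228293
```

View pics/s5.png

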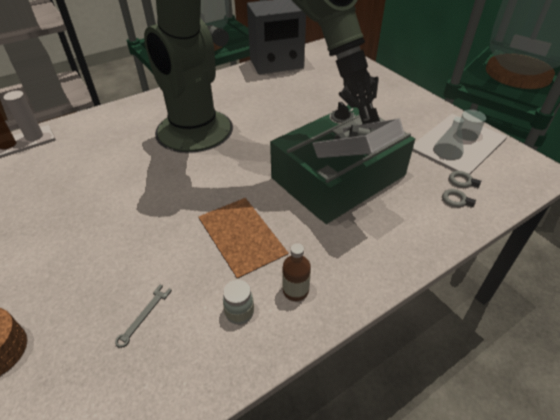

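The tray is tipped over the mouth at (360,135), and couplings are starting to slide in near (320,172). I'll keep tipping.

Request:
apply_moves(linear=[[0.01,0,0],[0.02,0,0],[0.03,0,0],[0.04,0,0],[0.05,0,0]], delta_rot=[[0,-0.025,0],[0,-0.05,0],[0,-0.075,0],[0,-0.1,0],[0,-0.125,0]])

```text
clock: 31.9
position: [0.6139, 0.2685, 0.2796]
tool_rot: [3.141, 0.873, -3.065]
force: [0.6, -0.3, -2.2]
grip_width: 0.0121
finger_force: 119.2
```

Request:
apply_moves(linear=[[0,0,0],[0,0,0],[0,0,0],[0,0,0],[0,0,0]], delta_rot=[[0,0,0],[0,0,0],[0,0,0],[0,0,0],[0,0,0]])

```text
clock: 32.32
position: [0.614, 0.2679, 0.2792]
tool_rot: [3.141, 0.869, -3.065]
force: [-0.2, -0.2, -2.6]
grip_width: 0.0115
finger_force: 119.2
```

```bash
python3 tilt.py 60,.083,.295 30,.1,.31 
python3 -c "
from h import *
p,d=grab('top');c=cv2.resize(p[180:310,100:280,::-1],None,fx=4,fy=4,interpolation=cv2.INTER_CUBIC); cv2.imwrite('pics/c6.png',cv2.convertScaleAbs(c,alpha=1.6))"
```

```text
lin [-0.052  0.005 -0.036] rot [-0.0007 -0.0851 -0.0006] t 32.32 at [0.614  0.2679 0.2792] rpy [ 3.141  0.869 -3.065] F [-0.2 -0.2 -2.6] w 0.0115
lin [-0.178  0.005 -0.011] rot [-0.0005  0.1649 -0.0008] t 32.32 at [0.614  0.2679 0.2792] rpy [ 3.141  0.869 -3.065] F [-0.2 -0.2 -2.6] w 0.0115
[-0.33056608  0.36976803 -0.49513639  2.11346575  1.71059442  0.65999559
 -0.54804559] 49.789786627539335
```

View pics/c6.png

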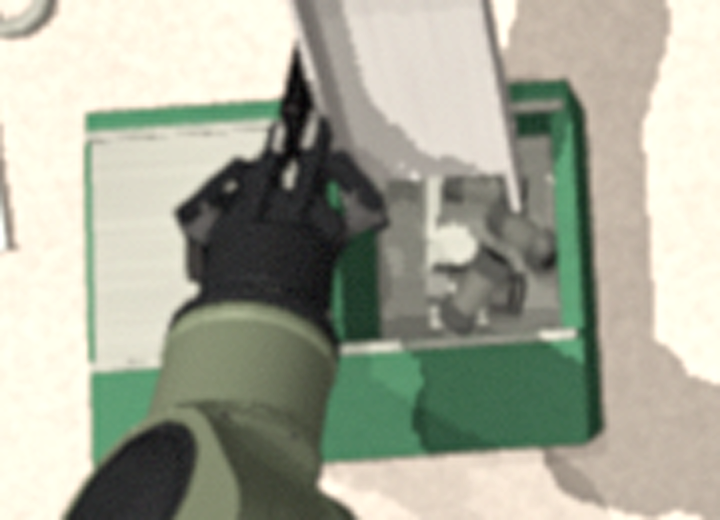

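The tray is empty and the couplings are in the mouth, around (490,250). I'll level the tray and carry it back.

Request:
apply_moves(linear=[[-0.04,0,0],[-0.07,0,0],[-0.11,0,0],[-0.15,0,-0.01],[-0.18,0,-0.01]], delta_rot=[[0,0.03,0],[0,0.07,0],[0,0.1,0],[0,0.13,0],[0,0.165,0]])

```text
clock: 32.78
position: [0.6241, 0.268, 0.2923]
tool_rot: [-3.137, 0.555, -3.065]
force: [0.0, -0.6, -3.1]
grip_width: 0.0116
finger_force: 119.1
```

```bash
python3 tilt.py 0,.08,.34
```

```text
lin [ 0.095  0.01  -0.397] rot [-0.0024  0.265  -0.0014] t 32.78 at [0.6241 0.268  0.2923] rpy [-3.137  0.555 -3.065] F [ 0.  -0.6 -3.1] w 0.0116
[-0.19388242  0.38525274 -0.56641419  1.84175599  0.88641181  0.68013092
  0.33723076] 31.797619169249057
```

Request:
apply_moves(linear=[[0.02,0,-0.08],[0.04,0,-0.16],[0.06,0,-0.24],[0.08,0,-0.32],[0.1,0.01,-0.4]], delta_rot=[[0,0.05,0],[0,0.1,0],[0,0.16,0],[0,0.21,0],[-0.002,0.265,0]])

```text
clock: 33.2
position: [0.5948, 0.2662, 0.322]
tool_rot: [3.14, -0.001, -3.067]
force: [-0.3, -0.4, -2.6]
grip_width: 0.0117
finger_force: 119.1
```

Request:
apply_moves(linear=[[0,0,0],[0,0,0],[0,0,0],[0,0,0],[0,0,0]], delta_rot=[[0,0,0],[0,0,0],[0,0,0],[0,0,0],[0,0,0]])

```text
clock: 33.62
position: [0.5944, 0.2665, 0.3205]
tool_rot: [-3.14, 0.005, -3.067]
force: [-1.1, -0.2, -2.4]
grip_width: 0.0117
finger_force: 119.1
```

```bash
python3 - <<'E'
from h import *
go((.5606,-.042,.32),3.054)
D=np.load('top0.npz')
p,d=grab('top');W=cloud('top',d);z=W[...,2]
a=np.radians(4.5);A=np.array([[np.cos(a),-np.sin(a)],[np.sin(a),np.cos(a)]])
q=(W[...,:2]-[.514,.2786])@A
m=(q[...,0]>-.04)&(q[...,0]<.1)&(q[...,1]>-.155)&(q[...,1]<-.015)&(z<.2)
print('in mouth z',np.nanpercentile(z[m],[5,50,90,99,100]),m.sum())
p2,d2=grab('scene');W=cloud('scene',d2);z=W[...,2]  # tray tilt: aluminium wall heights
q=(W[...,:2]-[.514,.2786])@A
E
```

```text
lin [ 0.566 -3.052  0.008] rot [-0.0007  0.0026  0.0773] t 33.62 at [0.5944 0.2665 0.3205] rpy [-3.14   0.005 -3.067] F [-1.1 -0.2 -2.4] w 0.0117
in mouth z [0.01907796 0.02562505 0.05374629 0.08163705 0.10803954] 556
```

Request:
apply_moves(linear=[[0.03,-0.15,0],[0.06,-0.35,0],[0.1,-0.55,0],[0.15,-0.75,0],[0.2,-1,0]], delta_rot=[[0,0,0],[0,0,0],[0,0,0],[0,0,0],[0,0,0]])

```text
clock: 34.13
position: [0.5818, 0.1651, 0.3204]
tool_rot: [-3.14, 0.004, -3.067]
force: [0.3, -0.4, -2.3]
grip_width: 0.0116
finger_force: 119.1
```

Request:
apply_moves(linear=[[0.03,-0.2,0],[0.06,-0.4,0],[0.1,-0.6,0],[0.15,-0.8,0],[0.2,-1,0]], delta_rot=[[0,0,0],[0,0,0],[0,0,0],[0,0,0],[0,0,0]])

```text
clock: 34.55
position: [0.5693, 0.0629, 0.3205]
tool_rot: [-3.14, 0.004, -3.068]
force: [-0.2, 0.0, -2.4]
grip_width: 0.012
finger_force: 119.1
```

Request:
apply_moves(linear=[[0.03,-0.2,0],[0.06,-0.4,0],[0.1,-0.6,0],[0.13,-0.8,0],[0.16,-1,0]], delta_rot=[[0,0,0.015],[0,0,0.03],[0,0,0.045],[0,0,0.06],[0,0,0.077]])

```text
clock: 34.97
position: [0.5607, -0.038, 0.3207]
tool_rot: [-3.14, 0.004, 3.052]
force: [0.2, -0.9, -2.7]
grip_width: 0.0118
finger_force: 119.1
```

Request:
apply_moves(linear=[[0,-0.03,0.2],[0,-0.05,0.4],[0,-0.05,0.6],[0,-0.05,0.8],[0,-0.05,1]], delta_rot=[[0,0,0],[0,0,0],[0,0,0],[0,0,0],[0,0,0]])

```text
clock: 35.38
position: [0.5608, -0.0421, 0.2198]
tool_rot: [-3.14, 0.005, 3.054]
force: [1.1, -0.3, -2.0]
grip_width: 0.0116
finger_force: 119.0
```

Request:
apply_moves(linear=[[0,0,0.2],[0,0,0.4],[0,0,0.6],[0,0,0.8],[0,0,0.9]], delta_rot=[[0,0,0],[0,0,0],[0,0,0],[0,0,0],[0,0,0]])

```text
clock: 35.8
position: [0.5603, -0.0421, 0.1286]
tool_rot: [-3.141, 0.002, 3.054]
force: [-0.3, -0.8, -2.1]
grip_width: 0.012
finger_force: 119.0
```

```bash
python3 - <<'E'
from h import *
go((.5606,-.042,.063),3.054)
p,d=grab('scene','s7.png')
E
```

```text
lin [-0.001  0.002  0.656] rot [-0.0005  0.001  -0.    ] t 35.8 at [ 0.5603 -0.0421  0.1286] rpy [-3.141e+00  2.000e-03  3.054e+00] F [-0.3 -0.8 -2.1] w 0.012
```

View pics/s7.png

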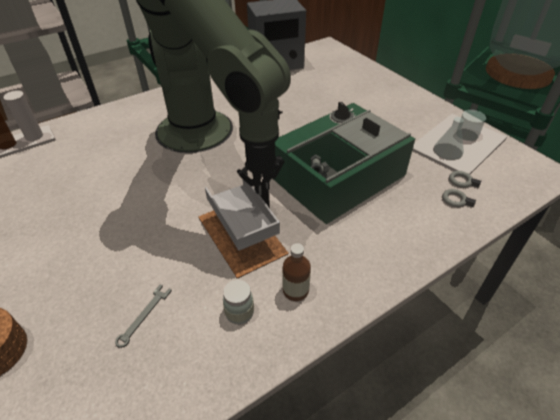

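The empty tray hangs level over the mat at (243,215), and the couplings are visible in the mouth at (318,165).

Request:
apply_moves(linear=[[0,0,0.15],[0,0,0.3],[0,0,0.45],[0,0,0.58],[0,0,0.64]], delta_rot=[[0,0,0],[0,0,0],[0,0,0],[0,0,0],[0,0,0]])

```text
clock: 36.27
position: [0.5613, -0.0423, 0.0657]
tool_rot: [-3.141, 0.003, 3.054]
force: [-0.5, 0.6, -2.7]
grip_width: 0.0114
finger_force: 119.0
```

Request:
apply_moves(linear=[[0,0,0],[0,0,0],[0,0,0],[0,0,0],[0,0,0]], delta_rot=[[0,0,0],[0,0,0],[0,0,0],[0,0,0],[0,0,0]], gripper=-0.3, force=30)

```text
clock: 36.68
position: [0.5618, -0.0424, 0.0672]
tool_rot: [-3.141, 0.004, 3.053]
force: [1.1, -1.0, -0.6]
grip_width: 0.0301
finger_force: 0.0
```

Request:
apply_moves(linear=[[0,0,-0.05],[0,0,-0.2],[0,0,-0.4],[0,0,-0.7],[0,0,-1]], delta_rot=[[0,0,0],[0,0,0],[0,0,0],[0,0,0],[0,0,0]])

```text
clock: 37.1
position: [0.5606, -0.042, 0.1678]
tool_rot: [-3.141, 0.002, 3.054]
force: [0.1, 0.5, 0.6]
grip_width: 0.0299
finger_force: 0.0
```

Request:
apply_moves(linear=[[0,0,-0.2],[0,0,-0.4],[0,0,-0.6],[0,0,-0.8],[0,0,-1]], delta_rot=[[0,0,0],[0,0,0],[0,0,0],[0,0,0],[0,0,0]])

```text
clock: 37.52
position: [0.5606, -0.042, 0.2682]
tool_rot: [-3.141, 0.004, 3.054]
force: [-0.5, -0.0, -0.2]
grip_width: 0.0297
finger_force: 0.0
```

Request:
apply_moves(linear=[[0.05,0.2,0],[0.05,0.4,0],[0.05,0.6,0],[0.05,0.8,0],[0.05,1,0]], delta_rot=[[0,0,-0.015],[0,0,-0.03],[0,0,-0.045],[0,0,-0.06],[0,0,-0.079]])

```text
clock: 37.93
position: [0.5643, 0.0593, 0.2668]
tool_rot: [-3.14, 0.004, -3.062]
force: [0.1, -0.2, 0.6]
grip_width: 0.03
finger_force: 0.0
```

```bash
python3 - <<'E'
from h import *
go((.5385,.3635,.25),3.22)
p,d=grab('top');W=cloud('top',d);z=W[...,2]
a=np.radians(4.5);A=np.array([[np.cos(a),-np.sin(a)],[np.sin(a),np.cos(a)]])
q=(W[...,:2]-[.514,.2786])@A
m=(q[...,0]>-.045)&(q[...,0]<.105)&(q[...,1]>-.16)&(q[...,1]<-.01)&(z<.2)
print('in mouth z',np.nanpercentile(z[m],[5,50,90,99,100]),m.sum())
for k in comps(m&(z>.03),20): print(rect(q,k),np.nanmax(z[k]))
v,u=np.mgrid[:420,:560]
reg=(u>280)&(u<345)&(v>190)&(v<290)
for k in comps(reg&(z>.035)&(z<.12)): print('tray',rect(W,k),np.nanmax(z[k]))
c=cv2.resize(p[185:295,180:350,::-1],None,fx=4.5,fy=4.5,interpolation=cv2.INTER_CUBIC); cv2.imwrite('pics/c8.png',cv2.convertScaleAbs(c,alpha=1.6))
E
```

```text
lin [0.017 3.053 0.163] rot [-0.0008  0.0017  0.0004] t 37.93 at [0.5643 0.0593 0.2668] rpy [-3.14   0.004 -3.062] F [ 0.1 -0.2  0.6] w 0.03
in mouth z [0.01873806 0.02357573 0.09977213 0.10742859 0.11295177] 917
(array([-16.8, -83.9]), array([53.8, 60.1]), 3.8, 251) 0.11295177293562371
tray (array([ 557.6, -101.4]), array([134.1, 219.6]), 84.8, 348) 0.09372781442855355
```

View pics/c8.png

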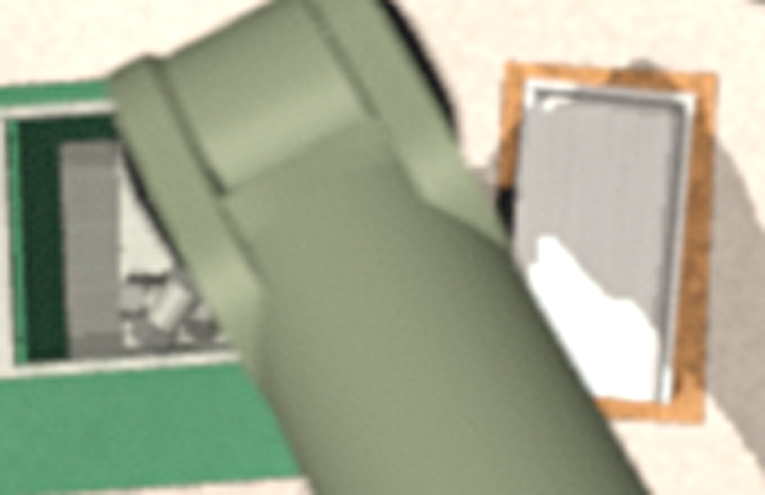

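The empty tray is back on the mat at (610,240), and the couplings are in the mouth with a pile top of about 0.11 m, below the hatch.

Request:
apply_moves(linear=[[0,0.2,0],[0,0.4,0],[0,0.6,0],[0,0.8,0],[0,1,0]], delta_rot=[[0,0,0],[0,0,0],[0,0,0],[0,0,0],[0,0,0]], gripper=0.2)

```text
clock: 38.4
position: [0.5564, 0.1588, 0.2665]
tool_rot: [-3.14, 0.003, -3.064]
force: [-0.2, 0.4, 0.5]
grip_width: 0.0512
finger_force: 0.0
```

Request:
apply_moves(linear=[[0,0.2,0],[0,0.4,0],[0,0.6,0],[0,0.8,0],[0,1,0]], delta_rot=[[0,0,0],[0,0,0],[0,0,0],[0,0,0],[0,0,0]])

```text
clock: 38.82
position: [0.5487, 0.2585, 0.2663]
tool_rot: [-3.14, 0.003, -3.064]
force: [0.5, -0.4, 0.7]
grip_width: 0.0512
finger_force: 0.0
```

Request:
apply_moves(linear=[[0,0.2,0],[0.01,0.4,0],[0.01,0.6,0],[0.01,0.8,0],[0.02,1,0]], delta_rot=[[0,0,0],[0,0,0],[0,0,0],[0,0,0],[0,0,0]])

```text
clock: 39.23
position: [0.539, 0.358, 0.2661]
tool_rot: [-3.14, 0.003, -3.064]
force: [-0.3, -0.5, 0.4]
grip_width: 0.0511
finger_force: 0.0
```

```bash
python3 - <<'E'
from h import *
go((.5385,.3635,.168),3.22)
p,d=grab('top');W=cloud('top',d);z=W[...,2]
a=np.radians(4.5);A=np.array([[np.cos(a),-np.sin(a)],[np.sin(a),np.cos(a)]])
q=(W[...,:2]-[.514,.2786])@A
m=(q[...,0]>-.045)&(q[...,0]<.105)&(q[...,1]>-.16)&(q[...,1]<-.01)&(z<.2)
for k in comps(m&(z>.03),20): print(rect(q,k),np.nanmax(z[k]))
c=cv2.resize(p[185:305,170:260,::-1],None,fx=5,fy=5,interpolation=cv2.INTER_CUBIC); cv2.imwrite('pics/c9.png',cv2.convertScaleAbs(c,alpha=1.6))
E
```

```text
lin [0.004 0.057 0.981] rot [-0.0007  0.0015 -0.0004] t 39.23 at [0.539  0.358  0.2661] rpy [-3.140e+00  3.000e-03 -3.064e+00] F [-0.3 -0.5  0.4] w 0.0511
(array([  22.4, -107.1]), array([ 98. , 135.5]), 84.6, 708) 0.11523760178149067
```

View pics/c9.png

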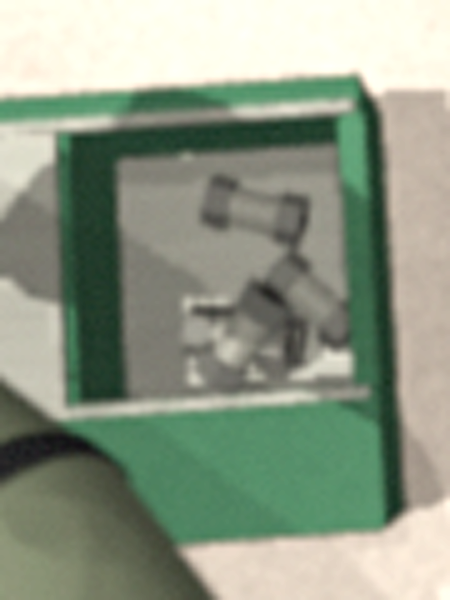

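The view shows couplings lying and leaning well below the rim, around (265,290). Now I'll shut the hatch.

Request:
apply_moves(linear=[[0,0.06,0.2],[0,0.06,0.4],[0,0.06,0.6],[0,0.06,0.8],[0,0.06,0.97]], delta_rot=[[0,0,0],[0,0,0],[0,0,0],[0,0,0],[0,0,0]])

```text
clock: 39.7
position: [0.5388, 0.3626, 0.1678]
tool_rot: [-3.14, 0.003, -3.064]
force: [0.2, -0.3, -0.4]
grip_width: 0.0513
finger_force: 0.0
```

Request:
apply_moves(linear=[[0,0,0],[0,0,0],[0,0,0],[0,0,0],[0,0,0]], delta_rot=[[0,0,0],[0,0,0],[0,0,0],[0,0,0],[0,0,0]], gripper=-1)

```text
clock: 40.12
position: [0.5394, 0.3634, 0.1703]
tool_rot: [-3.141, 0.005, -3.064]
force: [-2.8, 0.4, 7.9]
grip_width: 0.0136
finger_force: 32.4
```

Request:
apply_moves(linear=[[0,-0.1,0],[0,-0.25,0],[0,-0.45,0],[0,-0.65,0],[0,-0.8,0]], delta_rot=[[0,0,0],[0,0,0],[0,0,0],[0,0,0],[0,0,0]])

```text
clock: 40.53
position: [0.5458, 0.2823, 0.1703]
tool_rot: [-3.141, 0.005, -3.065]
force: [-1.0, 3.0, 4.5]
grip_width: 0.0135
finger_force: 32.5
```

```bash
python3 - <<'E'
from h import *
go((*D2W((.03,-.085)),.168),3.22)
E
```

```text
lin [ 0.019 -0.862  0.024] rot [-0.0004  0.0022 -0.0007] t 40.53 at [0.5458 0.2823 0.1703] rpy [-3.141  0.005 -3.065] F [-1.   3.   4.5] w 0.0135
```

Request:
apply_moves(linear=[[0,-0.1,0],[0,-0.25,0],[0,-0.45,0],[0,-0.65,0],[0,-0.84,0]], delta_rot=[[0,0,0],[0,0,0],[0,0,0],[0,0,0],[0,0,0]])

```text
clock: 40.95
position: [0.5523, 0.199, 0.1703]
tool_rot: [-3.141, 0.005, -3.064]
force: [0.5, 2.7, 3.6]
grip_width: 0.0136
finger_force: 32.4
```

Request:
apply_moves(linear=[[0,-0.01,0],[0,-0.02,0],[0,-0.03,0],[0,-0.03,0],[0,-0.03,0]], delta_rot=[[0,0,0],[0,0,0],[0,0,0],[0,0,0],[0,0,0]])

```text
clock: 41.37
position: [0.5525, 0.1961, 0.1703]
tool_rot: [-3.14, 0.004, -3.065]
force: [-2.6, -1.5, 8.6]
grip_width: 0.0136
finger_force: 33.0
```

Request:
apply_moves(linear=[[0,0,0],[0,0,0],[0,0,0],[0,0,0],[0,0,0]], delta_rot=[[0,0,0],[0,0,0],[0,0,0],[0,0,0],[0,0,0]], gripper=0.2)

```text
clock: 41.78
position: [0.5522, 0.1963, 0.1692]
tool_rot: [-3.14, 0.003, -3.064]
force: [-0.1, 0.1, 0.1]
grip_width: 0.0513
finger_force: 0.0
```

Request:
apply_moves(linear=[[0,0,-0.1],[0,0,-0.3],[0,0,-0.5],[0,0,-0.75],[0,0,-1]], delta_rot=[[0,0,0],[0,0,0],[0,0,0],[0,0,0],[0,0,0]])

```text
clock: 42.2
position: [0.5516, 0.1965, 0.2708]
tool_rot: [-3.14, 0.003, -3.064]
force: [0.4, 0.2, -0.4]
grip_width: 0.0514
finger_force: 0.0
```

```bash
python3 - <<'E'
from h import *
p,d=grab('top');W=cloud('top',d);z=W[...,2]
v,u=np.mgrid[:420,:560]
D=np.load('top0.npz')
for nm,P,dd in(('t0',D['p'],D['d']),('now',p,d)):
    W=cloud('top',dd);z=W[...,2]
    reg=(u>135)&(u<172)&(v>265)&(v<300)
    for th in(.165,.18,.186):
        for k in comps(reg&(z>th),20): print(nm,th,rect(W,k))
# dark bar in colour, with plane at bar top
    g=P.max(2); 
    print('bar',[ (rect(np.dstack([u,v,u]).astype(float),k)) for k in comps(reg&(g<45),20)])
S=np.load('scene0.npz')
c=np.hstack([cv2.resize(D['p'][262:304,130:178],None,fx=8,fy=8,interpolation=cv2.INTER_CUBIC),cv2.resize(S['p'][94:136,320:368],None,fx=8,fy=8,interpolation=cv2.INTER_CUBIC)])
cv2.imwrite('pics/c10.png',cv2.convertScaleAbs(c[:,:,::-1],alpha=1.8))
for uv in((154,284),): print(ray('top',*uv,.19))
go((*D2W((-.092,.085)),.27),3.22)
E
```

```text
t0 0.165 (array([416.4, 355.5]), array([47.7, 47.6]), 27.0, 227)
t0 0.18 (array([416.3, 355.1]), array([15.2, 49.2]), 76.6, 116)
t0 0.186 (array([416.3, 355.1]), array([15.2, 49.2]), 76.6, 105)
bar [(array([154000., 282500.]), array([17000., 16000.]), 90.0, 214)]
now 0.165 (array([457.3, 177.2]), array([23.6, 32.8]), 0.6, 161)
now 0.165 (array([416.4, 355.1]), array([46.9, 50. ]), 44.2, 227)
now 0.18 (array([457.3, 177.2]), array([23.6, 32.8]), 0.6, 161)
now 0.18 (array([416.7, 354.9]), array([14.2, 48.2]), 80.6, 115)
now 0.186 (array([457.3, 177.2]), array([23.6, 32.8]), 0.6, 161)
now 0.186 (array([416.8, 355.2]), array([13.7, 48.4]), 78.9, 101)
bar [(array([154000., 283000.]), array([16000., 16000.]), 90.0, 194)]
[0.41494168 0.34611272 0.19      ]
lin [1.247 1.687 0.047] rot [ 0.0001  0.004  -0.0004] t 42.25 at [0.553  0.1976 0.2757] rpy [ 3.141  0.008 -3.064] F [ 0.2 -0.6  6.6] w 0.0512
```

View pics/c10.png

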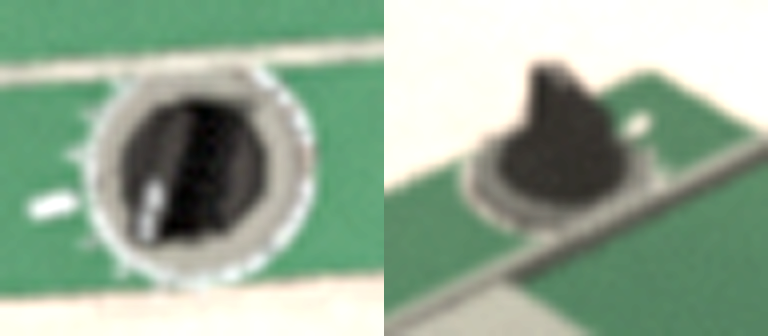

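The crop shows the pointer at (150,210), a little clockwise of the dryer's -x. The bar axis is at about 168.7° in the world, so the dial is at about 0.28 rad. The long mark is at (50,205).

Request:
apply_moves(linear=[[0.12,0.17,0],[0.24,0.34,0],[0.36,0.51,0],[0.48,0.68,0],[0.62,0.84,0]], delta_rot=[[0,0,0],[0,0,0],[0,0,0],[0,0,0],[0,0,0]])

```text
clock: 42.67
position: [0.483, 0.2762, 0.2694]
tool_rot: [-3.14, 0.004, -3.064]
force: [0.7, 1.3, -0.7]
grip_width: 0.0512
finger_force: 0.0
```

Request:
apply_moves(linear=[[0.12,0.17,0],[0.24,0.34,0],[0.36,0.51,0],[0.48,0.68,0],[0.62,0.84,0]], delta_rot=[[0,0,0.03],[0,0,0.06],[0,0,0.09],[0,0,0.12],[0,0,0.131]])

```text
clock: 43.08
position: [0.4146, 0.3553, 0.2691]
tool_rot: [-3.142, 0.004, 2.941]
force: [0.4, 0.3, -0.0]
grip_width: 0.0513
finger_force: 0.0
```

```bash
python3 - <<'E'
from h import *
go((.4165,.3555,.17),2.944)
E
```

```text
lin [-0.014  0.006  0.991] rot [-0.      0.0019 -0.0016] t 43.08 at [0.4146 0.3553 0.2691] rpy [-3.142  0.004  2.941] F [ 0.4  0.3 -0. ] w 0.0513
```

Request:
apply_moves(linear=[[-0.01,0,0.2],[-0.01,0,0.4],[-0.01,0,0.6],[-0.01,0,0.8],[-0.01,0,0.97]], delta_rot=[[0,0,0],[0,0,0],[0,0,0],[0,0,0],[0,0,0]])

```text
clock: 43.5
position: [0.4164, 0.354, 0.1709]
tool_rot: [-3.141, 0.003, 2.945]
force: [0.4, 0.2, -0.2]
grip_width: 0.0515
finger_force: 0.0
```

Request:
apply_moves(linear=[[0,0,0],[0,0,0],[0,0,0],[0,0,0],[0,0,0]], delta_rot=[[0,0,0],[0,0,0],[0,0,0],[0,0,0],[0,0,0]], gripper=-1)

```text
clock: 43.92
position: [0.417, 0.3553, 0.173]
tool_rot: [3.139, 0.005, 2.945]
force: [0.9, 6.2, -2.3]
grip_width: 0.0134
finger_force: 33.0
```

Request:
apply_moves(linear=[[0,0,0],[0,0,0],[0,0,0],[0,0,0],[0,0,0]], delta_rot=[[0,0,0.05],[0,0,0.1],[0,0,0.15],[0,0,0.2],[0,0,0.25]])

```text
clock: 44.33
position: [0.4171, 0.3557, 0.1731]
tool_rot: [3.136, 0.002, 2.416]
force: [2.4, 7.8, -5.8]
grip_width: 0.0134
finger_force: 32.5
```

```bash
python3 - <<'E'
from h import *
go((.4165,.3555,.17),1.82); print(monitor.observe()['moment'])
E
```

```text
lin [ 0.003 -0.006  0.031] rot [0.0028 0.0004 0.2847] t 44.33 at [0.4171 0.3557 0.1731] rpy [3.136e+00 2.000e-03 2.416e+00] F [ 2.4  7.8 -5.8] w 0.0134
[ 1.59856329 -0.37785753  0.04749234]
```

Request:
apply_moves(linear=[[0,0,0],[0,0,0],[0,0,0],[0,0,0],[0,0,0]], delta_rot=[[0,0,0.055],[0,0,0.11],[0,0,0.17],[0,0,0.23],[0,0,0.285]])

```text
clock: 44.75
position: [0.4174, 0.356, 0.1731]
tool_rot: [3.135, -0.001, 1.818]
force: [5.1, 9.7, -9.1]
grip_width: 0.0133
finger_force: 32.1
```

Request:
apply_moves(linear=[[0,0,0],[0,0,0],[0,0,0],[0,0,0],[0,0,0]], delta_rot=[[0,0,0],[0,0,0],[0,0,0],[0,0,0],[0,0,0]])

```text
clock: 45.17
position: [0.4174, 0.356, 0.1731]
tool_rot: [3.135, -0.001, 1.825]
force: [5.7, 9.0, -6.6]
grip_width: 0.0133
finger_force: 32.2
```

Request:
apply_moves(linear=[[0,0,0],[0,0,0],[0,0,0],[0,0,0],[0,0,0]], delta_rot=[[0,0,0],[0,0,0],[0,0,0],[0,0,0],[0,0,0]], gripper=0)

```text
clock: 45.58
position: [0.4166, 0.354, 0.1718]
tool_rot: [3.138, 0.002, 1.824]
force: [1.2, -0.2, 0.0]
grip_width: 0.0424
finger_force: 0.0
```

Request:
apply_moves(linear=[[0,0,-0.1],[0,0,-0.3],[0,0,-0.5],[0,0,-0.75],[0,0,-1]], delta_rot=[[0,0,0],[0,0,0],[0,0,0],[0,0,0],[0,0,0]])

```text
clock: 46.0
position: [0.4159, 0.354, 0.2733]
tool_rot: [3.139, 0.002, 1.824]
force: [0.4, -0.2, 0.7]
grip_width: 0.0427
finger_force: 0.0
```

Request:
apply_moves(linear=[[-0.2,0,-0.1],[-0.4,0,-0.2],[-0.6,0,-0.3],[-0.8,0,-0.4],[-1,0,-0.5]], delta_rot=[[0,0,0],[0,0,0],[0,0,0],[0,0,0],[0,0,0]])

```text
clock: 46.42
position: [0.4411, 0.2565, 0.3231]
tool_rot: [3.138, 0.002, 1.824]
force: [0.6, -0.1, 0.6]
grip_width: 0.0425
finger_force: 0.0
```

Request:
apply_moves(linear=[[-0.2,0,0],[-0.4,0,0],[-0.6,0,0],[-0.8,0,0],[-1,0,0]], delta_rot=[[0,0,0],[0,0,0],[0,0,0],[0,0,0],[0,0,0]])

```text
clock: 46.83
position: [0.4661, 0.1597, 0.3228]
tool_rot: [3.138, 0.002, 1.824]
force: [0.9, -1.1, 0.0]
grip_width: 0.0426
finger_force: 0.0
```

```bash
python3 - <<'E'
from h import *
p,d=grab('top');W=cloud('top',d);z=W[...,2]
v,u=np.mgrid[:420,:560]
reg=(u>135)&(u<172)&(v>265)&(v<300)
for th in(.18,.186):
    for k in comps(reg&(z>th)&(z<.21),20): print('bar',th,rect(W,k))
for k in comps((u>170)&(u<255)&(v>190)&(v<260)&(z>.17)&(z<.21),20):
    print('handle',rect(W,k))
print('shut at',D2W((.03,-.085)))
for k in comps((u>280)&(u<345)&(v>190)&(v<290)&(z>.035)&(z<.12)): print('tray',rect(W,k),np.nanmax(z[k]))
print(monitor.observe()['position'])
cv2.imwrite('pics/c11.png',cv2.convertScaleAbs(cv2.resize(p[185:305,110:350,::-1],None,fx=3.3,fy=3.3,interpolation=cv2.INTER_CUBIC),alpha=1.6))
E
```

```text
handle (array([551.6, 195.9]), array([58.9, 14.2]), 6.6, 113)
shut at [0.55057654 0.1962158 ]
tray (array([ 557.6, -101.4]), array([134.4, 220.2]), 84.6, 426) 0.09386969683378428
[0.46721956 0.15588157 0.32267666]
```

View pics/c11.png

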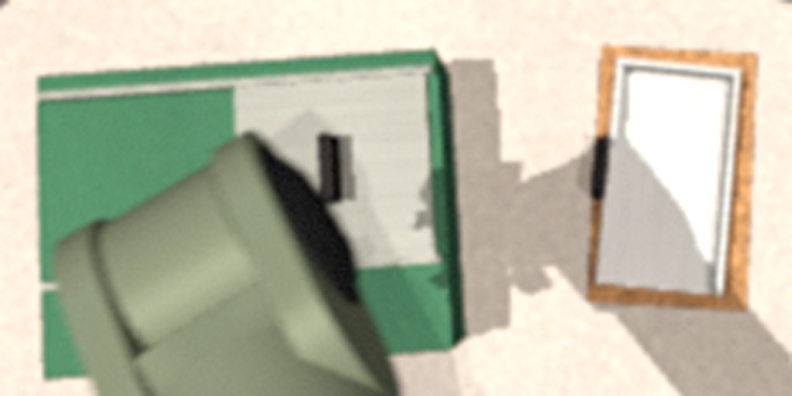

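The hatch is shut (handle at (335,165), measured within 1 mm of the closed position) and the tray sits level on the mat. The arm still hides the dial, so I'll move aside and check it.

Request:
apply_moves(linear=[[-0.2,0,0],[-0.4,0,0],[-0.6,0,0],[-0.8,0,0],[-1,0,0]], delta_rot=[[0,0,0],[0,0,0],[0,0,0],[0,0,0],[0,0,0]])

```text
clock: 47.3
position: [0.4912, 0.0631, 0.3229]
tool_rot: [3.138, 0.002, 1.824]
force: [0.7, 0.1, -0.1]
grip_width: 0.043
finger_force: 0.0
```

Request:
apply_moves(linear=[[-0.2,0,0],[-0.4,0,0],[-0.6,0,0],[-0.8,0,0],[-1,0,0]], delta_rot=[[0,0,0],[0,0,0],[0,0,0],[0,0,0],[0,0,0]])

```text
clock: 47.72
position: [0.5163, -0.0337, 0.3231]
tool_rot: [3.138, 0.002, 1.824]
force: [0.3, 0.4, -0.7]
grip_width: 0.0429
finger_force: 0.0
```

```bash
python3 - <<'E'
from h import *
v,u=np.mgrid[:420,:560]
reg=(u>135)&(u<172)&(v>265)&(v<300)
for i in range(3):
    p,d=grab('top');W=cloud('top',d);z=W[...,2]
    for k in comps(reg&(z>.18)&(z<.21),20):
        r=rect(W,k); q=W[k][:,:2]; w=np.linalg.eigh(np.cov(q.T))[1][:,1]; a=np.degrees(np.arctan2(w[1],w[0]))%180
        print('bar',r,'pca',a,'dial',np.radians(184.5-a))
E
```

```text
bar (array([416.5, 355.1]), array([13.9, 48.4]), 14.4, 98) pca 103.8721548687384 dial 1.4072213663285944
bar (array([416.5, 355.2]), array([13.8, 49. ]), 14.7, 96) pca 103.92532358722825 dial 1.4062933971318807
bar (array([416.4, 355.4]), array([13.9, 49. ]), 14.5, 97) pca 103.8800575830395 dial 1.4070834379441959
```

Everything measures within tolerance, with the dial at about 1.407 rad, so I'm handing in.

```bash
python3 -c "
from h import *
print(workorder.job_done())"
```

```text
the job is handed in; nothing more can be done
None
```

The job is handed in, with no verdict returned: all five couplings are in the dryer, the empty tray is back on its mat, the hatch is shut to within about 1 mm, and the dial reads about 1.41 rad against the 1.4 mark.

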